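Change the load of the polishing drum

TASK

The bright nuts in the blue polishing drum are done and the dull ones are next. Lift the catch tray off its stand, stand it under the drum, crank the drum until its port faces down and all bright nuts have dropped into the tray, then crank it back until the port faces up, put every dull nut into the drum, and set the tray with the bright nuts level in the middle of the cork mat, in line with it. Leave the harmonica, its case, the peg winder and the mug where they are.

Things in the scene. Friction and masses are not known exactly. Their poses are not given: they have to be found in the camera images.
- drum_axis (a point): centre of the blue hexagonal drum, on its horizontal axis, 140 mm above the ledge. Frame fixed to the cradle: y along the drum's axis, -x the open front where the tray goes in, z up. Drum 94 mm long (84 inside); axis to flat 45 mm inside, 49 outside, to corner at most 57; black end discs of radius 53 mm. The ledge below is free, 83 mm high at all drum angles. Cradle place and heading vary.
- cradle: fixed stand of the drum; origin on the ledge below drum_axis, same axes. Two aluminium posts 34 x 12 mm (x, y), 154 mm tall, inner faces 66 mm either side of centre; each on a black foot 12 mm high, from 60 mm in front of the axis to 100 mm behind, the feet 132 mm apart inside; a black beam 16 mm high joins them behind, its near face at local x = 95 mm.
- port (a point): middle of the drum's port: one of its six sides is missing, leaving an opening 52 mm wide and 84 mm long (along the axis) with yellow edges, 49 mm from the axis. It turns with the drum.
- drum (a joint): turn of the drum, rad: 0 = port straight up, +3.14 or -3.14 = port straight down; grows as the top of the drum goes towards the cradle's local +x (away from its open front). Stops at -3.6 and +3.6. Friction of 0.2 N m holds it wherever it is left.
- crank (a point): middle of the red crank grip, a free-spinning sleeve 14 mm in diameter, 46 mm long, parallel to the drum's axis. Goes round with the drum on a 32 mm radius, 124 mm from the drum's centre towards the cradle's local -y, on the same side as the port: at the top when the port is up. The 6 mm thick crank arm is 95 mm from the drum's centre (its hub ends at 98 mm); nothing lies outside the grip.
- tray_floor (a point): the yellow catch tray, an open basin 176 x 110 x 35 mm (local x, y, z), walls and floor 4 mm, 220 g. Point: centre of its inner floor, 4 mm above its underside. A back plate 8 mm thick, 60 mm wide, 86 mm tall rises at its local -x end. Hangs level on the stand at first, underside 60 mm above the ledge. With its tab 112 mm in front of the drum's axis it catches the nuts and a gripper clears the drum.
- tray_tab (a point): where to grip the tray: the orange tab above its back plate, 84 mm from the tray's centre towards local -x, 108 mm above its underside. Tab 8 mm thick (local x), 32 mm wide (y), bare from 86 to 127 mm above the underside. Below it, a lip 60 mm wide hooks over the stand's bar: 110 mm from the tray's centre, open downwards, its end 63 mm above the underside; the tray must rise over 20 mm to come off.
- mat_top (a point): centre of the top of the cork mat, 250 x 150 x 3 mm (local x, y, z), fixed flat on the ledge on one side of the drum, the stand on the other (sides vary). The tray goes on it with local x the same way as the mat's, or turned end for end.
- stand: fixed wooden stand on which the tray hangs at first; origin on the ledge under the centre of the hung tray, axes as the tray's. A steel bar 10 mm in diameter runs along y at local x = -101 mm, 135 mm above the ledge, between two posts 14 x 12 mm, 56 mm either side, 144 mm tall; a cross bar below steadies the tray; foot board 10 mm thick.
- case_c (a point): bystander: centre of the red plastic harmonica case, 45 x 125 x 30 mm
- harmonica_c (a point): bystander: centre of the chrome harmonica, 27 x 102 x 20 mm
- winder_c (a point): bystander: the green peg winder, 100 mm long along local x, 43 mm tall; the point is 9 mm up
- mug: bystander: white mug, 82 mm in diameter and 95 mm tall, with two drumsticks that stand up to 0.36 m; origin at the centre of its underside
- bright1_c (a point): a polished, bright brass hexagonal nut, loose in the drum at first (two or three of them are there): 24 mm across flats, 22 mm tall, 60 g (varies); the point is its centre (11 mm up when it stands on an end), local z is the axis between its two flat ends, two of its flats face local +y and -y (the others every 60 degrees)
- bright2_c (a point): a polished, bright brass hexagonal nut, loose in the drum at first (two or three of them are there): 24 mm across flats, 22 mm tall, 60 g (varies); the point is its centre (11 mm up when it stands on an end), local z is the axis between its two flat ends, two of its flats face local +y and -y (the others every 60 degrees)
- bright3_c (a point): a polished, bright brass hexagonal nut, loose in the drum at first (two or three of them are there): 24 mm across flats, 22 mm tall, 60 g (varies); the point is its centre (11 mm up when it stands on an end), local z is the axis between its two flat ends, two of its flats face local +y and -y (the others every 60 degrees)
- dull1_c (a point): a dull, dark brown hexagonal nut, standing on the ledge at first (three to five of them are there): 24 mm across flats, 22 mm tall, 60 g (varies); the point is its centre (11 mm up when it stands on an end), local z is the axis between its two flat ends, two of its flats face local +y and -y (the others every 60 degrees)
- dull2_c (a point): a dull, dark brown hexagonal nut, standing on the ledge at first (three to five of them are there): 24 mm across flats, 22 mm tall, 60 g (varies); the point is its centre (11 mm up when it stands on an end), local z is the axis between its two flat ends, two of its flats face local +y and -y (the others every 60 degrees)
- dull3_c (a point): a dull, dark brown hexagonal nut, standing on the ledge at first (three to five of them are there): 24 mm across flats, 22 mm tall, 60 g (varies); the point is its centre (11 mm up when it stands on an end), local z is the axis between its two flat ends, two of its flats face local +y and -y (the others every 60 degrees)
- dull4_c (a point): a dull, dark brown hexagonal nut, standing on the ledge at first (three to five of them are there): 24 mm across flats, 22 mm tall, 60 g (varies); the point is its centre (11 mm up when it stands on an end), local z is the axis between its two flat ends, two of its flats face local +y and -y (the others every 60 degrees)
- dull5_c (a point): a dull, dark brown hexagonal nut, standing on the ledge at first (three to five of them are there): 24 mm across flats, 22 mm tall, 60 g (varies); the point is its centre (11 mm up when it stands on an end), local z is the axis between its two flat ends, two of its flats face local +y and -y (the others every 60 degrees)
Mind the look-alikes: they are no part of the job. What is shaped like the part that bears dull4_c but green is not meant.

How it is judged:
On the way, in this order (a step that is already met when the one before it is completed fails the run):
1. the tray stands level on the ledge under the drum (x of drum_axis in the frame of tray_floor between -0.07 and 0.07 m and y of drum_axis in the frame of tray_floor between -0.035 and 0.035 m and height (world z) of tray_floor below 0.01 m and angle between tray_floor's own z axis and vertical below 0.1 rad), for 0.2 s.
2. the drum's port faces down and all bright nuts lie in the tray ((value of joint drum above 2.6 rad or value of joint drum below -2.6 rad) and x of bright1_c in the frame of tray_floor between -0.085 and 0.085 m and y of bright1_c in the frame of tray_floor between -0.052 and 0.052 m and z of bright1_c in the frame of tray_floor between 0 and 0.045 m and x of bright2_c in the frame of tray_floor between -0.085 and 0.085 m and y of bright2_c in the frame of tray_floor between -0.052 and 0.052 m and z of bright2_c in the frame of tray_floor between 0 and 0.045 m and x of bright3_c in the frame of tray_floor between -0.085 and 0.085 m and y of bright3_c in the frame of tray_floor between -0.052 and 0.052 m and z of bright3_c in the frame of tray_floor between 0 and 0.045 m), for 0.2 s.
3. the port faces up again (value of joint drum between -0.4 and 0.4 rad), for 0.2 s.
At the end, for the whole second after the job is handed in: Port up (drum within 0.4 rad of 0); every dull nut in the drum (centre within 58 mm of the drum's); every bright nut in the tray; tray level (0.1 rad) on the mat, its centre within 35 mm along and 30 mm across of the mat's, its length within 0.25 rad of the mat's (all of step 3 and distance between each of dull1_c, dull2_c, dull3_c, dull4_c, dull5_c and drum_axis below 0.058 m and x of bright1_c in the frame of tray_floor between -0.085 and 0.085 m and y of bright1_c in the frame of tray_floor between -0.052 and 0.052 m and z of bright1_c in the frame of tray_floor between 0 and 0.045 m and x of bright2_c in the frame of tray_floor between -0.085 and 0.085 m and y of bright2_c in the frame of tray_floor between -0.052 and 0.052 m and z of bright2_c in the frame of tray_floor between 0 and 0.045 m and x of bright3_c in the frame of tray_floor between -0.085 and 0.085 m and y of bright3_c in the frame of tray_floor between -0.052 and 0.052 m and z of bright3_c in the frame of tray_floor between 0 and 0.045 m and angle between tray_floor's own z axis and vertical below 0.1 rad and x of tray_floor in the frame of mat_top between -0.035 and 0.035 m and y of tray_floor in the frame of mat_top between -0.03 and 0.03 m and angle between the x axis of tray_floor and the x axis of mat_top, either way round below 0.25 rad and height (world z) of tray_floor between 0.003 and 0.012 m); the robot touches nothing.
It fails at once if the harmonica case is shifted by more than 30 mm (distance of case_c from where it was at the start of the episode above 0.03 m).
It fails at once if the harmonica is shifted by more than 30 mm (distance of harmonica_c from where it was at the start of the episode above 0.03 m).
It fails at once if the peg winder is shifted by more than 30 mm (distance of winder_c from where it was at the start of the episode above 0.03 m).
It fails at once if the mug is shifted by more than 30 mm (distance of mug from where it was at the start of the episode above 0.03 m).
Of bright1, bright2, bright3 only 2 to 3 are there at a start; the rules pass over those that are not, and their reading is None.
Of dull1, dull2, dull3, dull4, dull5 only 3 to 5 are there at a start; the rules pass over those that are not, and their reading is None.
At some moment in a run one of dull1, dull2, dull3, dull4, dull5 may be knocked a few centimetres aside while the robot is not near it.
It also fails if it takes over 208 s, if anything falls off the work surface, if the arm or the gripper's body presses on something with over 40 N, if the wrist force passes 120 N, or if a joint passes its speed limit or range.

ROBOT

A 6-joint arm with a two-finger parallel gripper is mounted at the origin on the work surface. World frame = base frame: x ahead of the robot, y to its left, z up, the work surface at z = 0. Lengths are in m, angles in rad, forces in N, time in s.
With the tool pointing down it reaches from about 0.3 to 0.95 m from the base axis. Payload 3.1 kg.
Tool frame: the origin (TCP) lies on the centre line of the jaws, within the pads' length; the fingertips stand 25 mm ahead of it and the grasp point (between the pads) lies 6 mm ahead of it; z points along the fingers, x is the direction in which the jaws open and shut, and the axes are right-handed (so a half turn about z gives the same grasp; the last joint's range is limited). The gripper opens to 85 mm and grips with 20 to 120 N. Pads are 22 mm wide; open, the fingers measure 114 mm over their backs; the gripper's body (76 mm by 85 mm) begins 54 mm behind the grasp point. The pads swing forward as they close: fully open they stand 13 mm farther back than shut.
Start: joints at [1.178, 0.308, 1.634, -0, 1.2, -0.07], TCP at [0.198, 0.593, 0.256] pointing down, gripper open.
Joint ranges: [-3.06, 3.06], [-0.79, 1.96], [0.05, 2.63], [-1.19, 4.34], [0.05, 2.64], [-2.94, 2.94]. Speed limits (rad/s): [2.79, 2.79, 3.14, 3.14, 3.14, 3.14].

INTERFACE

Orientations are given as a rotation vector (axis times angle).
In Python, from plant import read_state, eyes, env gives the robot as it stands. The module is installed in compiled form; this text tells all that it offers.
- The arm moves only by the tool drive_tool, never from a script. Its argument "motion" is a list of rows, each an object of numbers: "x", "y", "z": the shift along the tool's x, y, z in units of 0.02 m (1.0 is 0.02 m); "twist": the turn about the tool's z in units of 6 degrees (1.0 is 6 degrees). In form: [{"x": .., "y": .., "z": .., "twist": ..}, ...]. A call has 1 to 20 rows; each row shifts and turns the pose as measured when the row begins, along the tool's axes as they then stand; what a row does not reach is not made up. A row lasts 1/8 s, in which the tool goes at most 62.5 mm and 10.7 degrees, less where a joint would pass 70% of its speed; a pose out of reach is approached as far as the arm can. A call with a number of a shift or a turn outside -1 to 1 is refused whole. A call with a gripper value outside its range is refused whole. "jaw" is the opening, from 0 (shut) to 1 (fully open), set as the call begins (left out, the last holds). The fingers move at their own pace and stop on an object; "squeeze" is the grip in N (left out, the last holds). Time passes only in rows, so rows that do not move let the fingers close. It gives the time, the measured TCP pose, the force and the opening at its end, in the units of the state.
- read_state(): the state, without advancing time (a new reading comes with each control period).
- eyes.capture(name): name is "scene" or "side" or "wrist"; returns a dict with "color" (480x640x3 uint8, red, green, blue), "K" (3x3 intrinsics, pixels), "R" (3x3) and "t" (3): a world point X has camera coordinates R X + t. Camera axes: x right, y down, z forward; pixel columns grow to the right and rows downward; lengths in m; the calibration is good to about 2 mm. A picture is of the moment at which its call begins. There is no depth.
- env.hand_in(): hands the job in, once; it reports no verdict.
The state is a dict: "time": time; "joint_positions": joint angles; "qd": joint speeds; "joint_torque": joint torques, N m; "tool_pos": TCP position; "tcp_rot": TCP orientation; "ft_force": force on the tool from outside, world axes, zero at the start; "moment": the same for the moment, N m; "gripper_width": finger opening in m.
Only numpy, scipy, OpenCV 4.12 (cv2) and the standard library are available. Lean on these libraries where they do the work, as an engineer would, in place of code of your own. Each camera call takes 0.05 s, during which the arm holds its last target. There are 200 camera calls.

## Working session

There is one attempt and no reset: what is moved stays moved. The work goes in short steps, Python scripts to look and compute and a tool call to move; the robot and the scene stay as the last step left them, time stands still between calls to the robot, and variables do not carry over. Pictures are saved under pics/ and viewed, about 12 in all and at most 16, crops included, and the job is handed in when it is done.

Besides the shell and the picture viewer there is one more tool, called after "Request:" by a JSON object that holds its "op" and its "data", one argument or row to a line. drive_tool: Moves the arm, as the interface text tells. Its arguments: {"type":"object","properties":{"motion":{"type":"array"},"jaw":{"type":"number"},"squeeze":{"type":"number"}},"required":["motion"]}

```bash
mkdir -p pics; cat > h.py <<'E'
import numpy as np, cv2, pickle
from plant import read_state, eyes, env
def cap(n,f=None):
    c=eyes.capture(n)
    if f: cv2.imwrite('pics/'+f,cv2.cvtColor(c['color'],cv2.COLOR_RGB2BGR)); pickle.dump(c,open('pics/'+f+'.pkl','wb'))
    return c
def load(f): return pickle.load(open('pics/'+f+'.pkl','rb'))
def px2w(c,u,v,z):
    d=c['R'].T@np.linalg.solve(c['K'],[u,v,1.]); o=-c['R'].T@c['t']
    return o+d*(z-o[2])/d[2]
def w2px(c,X):
    p=c['K']@(c['R']@np.asarray(X,float)+c['t']); return p[:2]/p[2]
E
python3 - <<'E'
from h import *
cap('scene','s0.png');cap('side','d0.png');cap('wrist','w0.png')
print(read_state())
for n in 'sd':
    c=load(n+'0.png');print(-c['R'].T@c['t'],c['K'][0,0])
E
```

```text
{'time': 0.15, 'joint_positions': array([ 1.17828488e+00,  3.08790363e-01,  1.63489581e+00,  1.85966577e-05,
        1.19967441e+00, -6.96635599e-02]), 'qd': array([ 6.48505703e-05, -1.55616717e-03, -3.85397534e-03,  5.20208374e-04,
       -2.39709399e-04,  1.11236552e-04]), 'joint_torque': array([-1.88865370e-04, -4.15806234e+01, -2.77146971e+01, -1.10808317e-04,
        6.10070885e-03,  3.24130815e-05]), 'tool_pos': array([0.19806505, 0.59216096, 0.25531917]), 'tcp_rot': array([ 2.54886218e+00,  1.83497871e+00, -2.37486139e-03]), 'ft_force': array([-0.02930669, -0.58388279,  0.22578059]), 'moment': array([ 0.0133407 ,  0.00370982, -0.01150179]), 'gripper_width': 0.0854428634539278}
[0.99749322 0.2897429  0.94008758] 437.4942570824668
[0.47346584 0.75806787 0.99519508] 610.4738039688049
```

View pics/s0.png

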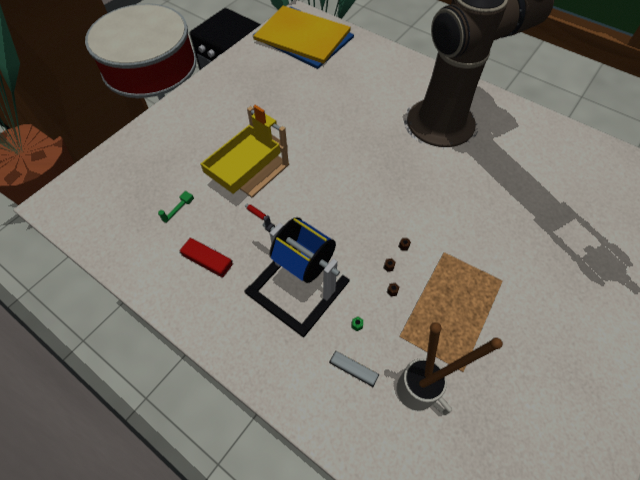

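View pics/d0.png

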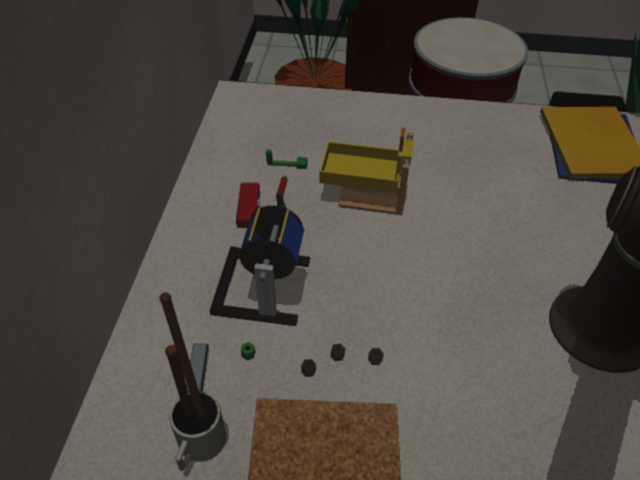

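```bash
python3 - <<'E'
from h import *
a=cv2.imread('pics/s0.png')[95:345,190:420]; b=cv2.imread('pics/d0.png')[120:380,200:430]
cv2.imwrite('pics/a.png',np.hstack([cv2.resize(a,None,fx=1.74,fy=2.3,interpolation=3)]) if 0 else cv2.resize(a,None,fx=2.4,fy=2.4,interpolation=2))
cv2.imwrite('pics/b.png',cv2.resize(b,None,fx=2.3,fy=2.3,interpolation=2))
c=load('s0.png');d=load('d0.png')
for n,u,v,z in [('nut',405,243,.011),('nut',390,264,.011),('nut',393,289,.011),('m',448,254,.003),('m',502,285,.003),('m',403,336,.003),('m',464,370,.003),('green',357,323,.011)]: print(n,px2w(c,u,v,z).round(3))
for n,u,v,z in [('nut',376,356,.011),('nut',338,352,.011),('nut',308,368,.011),('m',257,400,.003),('m',397,404,.003)]: print(n,px2w(d,u,v,z).round(3))
E
```

```text
nut [0.433 0.133 0.011]
nut [0.504 0.134 0.011]
nut [0.556 0.174 0.011]
m [0.392 0.232 0.003]
m [0.391 0.373 0.003]
m [0.636 0.25  0.003]
m [0.623 0.392 0.003]
green [0.674 0.153 0.011]
nut [0.433 0.133 0.011]
nut [0.504 0.134 0.011]
nut [0.555 0.176 0.011]
m [0.637 0.248 0.003]
m [0.389 0.222 0.003]
```

View pics/a.png

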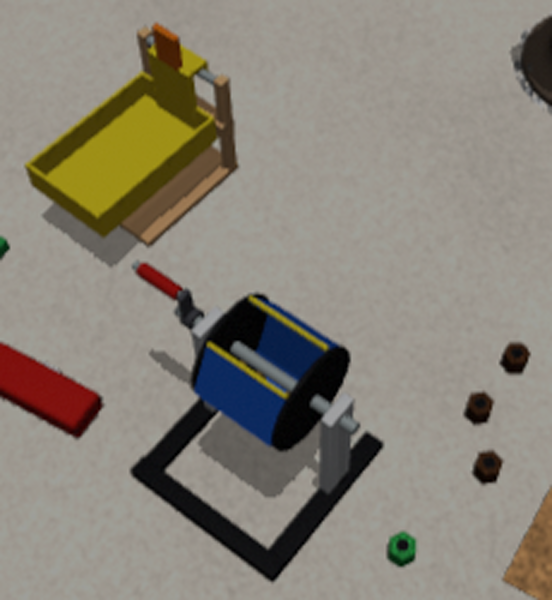

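View pics/b.png

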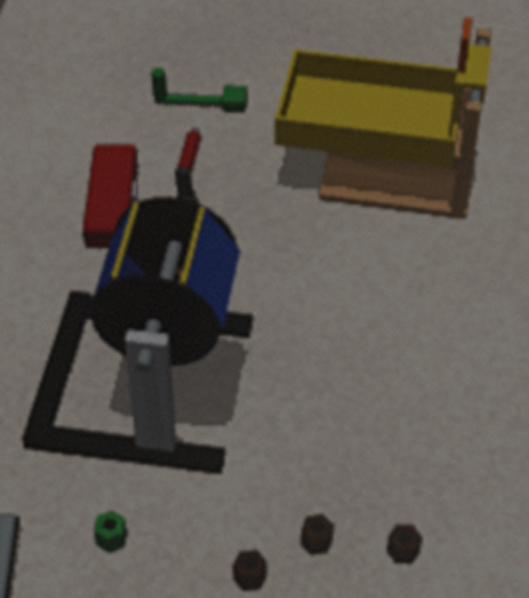

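```bash
cat >> h.py <<'E'
def tri(obs):
    A=np.zeros((3,3));b=np.zeros(3);L=[]
    for c,u,v in obs:
        d=c['R'].T@np.linalg.solve(c['K'],[u,v,1.]);d/=np.linalg.norm(d);o=-c['R'].T@c['t'];P=np.eye(3)-np.outer(d,d);A+=P;b+=P@o
    X=np.linalg.solve(A,b); return X,max(np.linalg.norm(w2px(c,X)-[u,v]) for c,u,v in obs)
E
python3 - <<'E'
from h import *
c=load('s0.png');d=load('d0.png')
S=lambda x,y:(c,190+x/2.4,95+y/2.4)
D=lambda x,y:(d,200+x/2.3,120+y/2.3)
for n,p,q in [('grip outer',(138,266),(195,133)),('grip in',(182,296),(185,170)),('tabtop',(167,33),(467,20)),('tray front L',(28,168),(297,52)),('tray frontR',(100,218),(276,122)),('tray backR',(217,123),(455,143)),
 ('post near tipTL',(320,415),(128,335)),('posttop R',(353,403),(168,335)),('backR outer',(272,567),(25,432)),('backL outer',(133,468),(72,293)),('frontR outer',(382,440),(224,450)),('shaft end near',(350,425),(145,360))]:
    X,e=tri([S(*p),D(*q)]);print(n,X.round(4),round(e,1))
for p in [(165,467),(268,547)]: print('inner', px2w(*S(*p),.016).round(4))
for p in [(82,325),(52,427)]: print('inner D', px2w(*D(*p),.016).round(4))
E
```

```text
grip outer [ 0.65   -0.1621  0.1682] 0.2
grip in [ 0.6509 -0.1097  0.1702] 1.0
tabtop [ 0.4209 -0.3217  0.191 ] 2.2
tray front L [ 0.5846 -0.3914  0.0842] 0.9
tray frontR [ 0.5913 -0.2808  0.0862] 0.0
tray backR [ 0.4179 -0.2682  0.0882] 1.2
post near tipTL [0.6667 0.0545 0.1462] 1.5
posttop R [0.6378 0.0658 0.1543] 3.2
backR outer [0.763  0.0717 0.0196] 0.4
backL outer [ 0.7617 -0.0995  0.0096] 0.1
frontR outer [0.5941 0.0747 0.0216] 3.0
shaft end near [0.6524 0.0747 0.137 ] 0.7
inner [ 0.7441 -0.0731  0.016 ]
inner [0.7486 0.0557 0.016 ]
inner D [ 0.7421 -0.0561  0.016 ]
inner D [0.7426 0.0614 0.016 ]
```

Request:
{"op": "drive_tool", "data": {
  "motion": [
    {"twist": 1},
    {"twist": 1},
    {"twist": 1},
    {"twist": 1},
    {"twist": 1},
    {"twist": 1},
    {"twist": 1},
    {"twist": 1},
    {"twist": 1},
    {"twist": 1},
    {"twist": 1},
    {"twist": 1},
    {"twist": 0.6}
  ],
  "jaw": 1
}}

```text
invalid input at $.motion[0]: expected keys x, y, z, twist
```

```bash
cat >> h.py <<'E'
from scipy.spatial.transform import Rotation as Rn
def head():
    s=read_state();M=Rn.from_rotvec(s['tcp_rot']).as_matrix();return s['tool_pos'],np.degrees(np.arctan2(M[1,0],M[0,0])),np.degrees(np.arccos(-M[2,2]))
def to(x,y,z,h=None):
    p,a,t=head();d=np.array([x,y,z])-p;r=np.radians(a)
    print('at',p.round(4),'h',round(a,2),'tilt',round(t,2),'units x,y,z',(np.array([d[0]*np.cos(r)+d[1]*np.sin(r),d[0]*np.sin(r)-d[1]*np.cos(r),-d[2]])/.02).round(2),'twist',None if h is None else round((a-h)/6,2))
E
python3 - <<'E'
from h import *
c=load('s0.png');d=load('d0.png')
print(px2w(c,497,343,.36),px2w(c,435,328,.36),px2w(c,425,400,.02),tri([(c,435,328),(d,173,352)]),tri([(c,497,343),(d,165,298)]))
to(.416,-.324,.25,-4)
E
```

```text
[0.70628822 0.37213738 0.36      ] [0.7375604  0.29469798 0.36      ] [0.7300448  0.35462202 0.02      ] (array([0.71199835, 0.31118988, 0.27106081]), np.float64(15.14615553730584)) (array([0.71645497, 0.35367282, 0.40769076]), np.float64(15.058723182224572))
at [0.1981 0.5922 0.2553] h 71.5 tilt 0.1 units x,y,z [-39.98  24.87   0.27] twist 12.58
```

Request:
{"op": "drive_tool", "data": {
  "motion": [
    {"x": 0,"y": 0,"z": 0,"twist": 1},
    {"x": 0,"y": 0,"z": 0,"twist": 1},
    {"x": 0,"y": 0,"z": 0,"twist": 1},
    {"x": 0,"y": 0,"z": 0,"twist": 1},
    {"x": 0,"y": 0,"z": 0,"twist": 1},
    {"x": 0,"y": 0,"z": 0,"twist": 1},
    {"x": 0,"y": 0,"z": 0,"twist": 1},
    {"x": 0,"y": 0,"z": 0,"twist": 1},
    {"x": 0,"y": 0,"z": 0,"twist": 1},
    {"x": 0,"y": 0,"z": 0,"twist": 1},
    {"x": 0,"y": 0,"z": 0,"twist": 1},
    {"x": 0,"y": 0,"z": 0,"twist": 1},
    {"x": 0,"y": 0,"z": 0,"twist": 0.6}
  ],
  "jaw": 1
}}

```text
time: 1.78
tool_pos: [0.1963, 0.5879, 0.2481]
tcp_rot: [3.122, -0.181, -0.008]
ft_force: [-0.2, 0.6, -0.4]
gripper_width: 0.0857
```

```bash
python3 -c "
from h import *
to(.416,-.324,.25,-4)"
```

```text
at [0.1963 0.5879 0.2481] h -6.65 tilt 0.87 units x,y,z [16.19 44.02 -0.1 ] twist -0.44
```

Request:
{"op": "drive_tool", "data": {
  "motion": [
    {"x": 0.7,"y": 1,"z": -0.04,"twist": 0},
    {"x": 0.7,"y": 1,"z": -0.04,"twist": 0},
    {"x": 0.7,"y": 1,"z": -0.04,"twist": 0},
    {"x": 0.7,"y": 1,"z": -0.04,"twist": 0},
    {"x": 0.7,"y": 1,"z": -0.04,"twist": 0},
    {"x": 0.7,"y": 1,"z": -0.04,"twist": 0},
    {"x": 0.7,"y": 1,"z": -0.04,"twist": 0},
    {"x": 0.7,"y": 1,"z": -0.04,"twist": 0},
    {"x": 0.7,"y": 1,"z": -0.04,"twist": 0},
    {"x": 0.7,"y": 1,"z": -0.04,"twist": 0},
    {"x": 0.7,"y": 1,"z": -0.04,"twist": 0},
    {"x": 0.7,"y": 1,"z": -0.04,"twist": 0},
    {"x": 0.7,"y": 1,"z": -0.04,"twist": 0},
    {"x": 0.7,"y": 1,"z": -0.04,"twist": 0},
    {"x": 0.7,"y": 1,"z": -0.04,"twist": 0},
    {"x": 0.7,"y": 1,"z": -0.04,"twist": 0},
    {"x": 0.3,"y": 1,"z": -0.04,"twist": 0},
    {"x": 0.3,"y": 1,"z": -0.04,"twist": 0},
    {"x": 0.3,"y": 1,"z": -0.04,"twist": 0},
    {"x": 0.3,"y": 1,"z": -0.04,"twist": 0}
  ]
}}

```text
time: 4.28
tool_pos: [0.4015, 0.1308, 0.2698]
tcp_rot: [3.121, -0.196, -0.001]
ft_force: [-0.5, -0.2, 0.2]
gripper_width: 0.0857
```

```bash
python3 -c "
from h import *
to(.416,-.324,.25,-4)"
```

```text
at [0.4015 0.1308 0.2698] h -7.19 tilt 0.8 units x,y,z [ 3.57 22.47  0.99] twist -0.53
```

Request:
{"op": "drive_tool", "data": {
  "motion": [
    {"x": 0.1,"y": 1,"z": 0,"twist": -0.2},
    {"x": 0.1,"y": 1,"z": 0,"twist": -0.2},
    {"x": 0.1,"y": 1,"z": 0,"twist": -0.1},
    {"x": 0.1,"y": 1,"z": 0,"twist": 0},
    {"x": 0.1,"y": 1,"z": 0,"twist": 0},
    {"x": 0.1,"y": 1,"z": 0,"twist": 0},
    {"x": 0.1,"y": 1,"z": 0,"twist": 0},
    {"x": 0.1,"y": 1,"z": 0,"twist": 0},
    {"x": 0.1,"y": 1,"z": 0,"twist": 0},
    {"x": 0.1,"y": 1,"z": 0,"twist": 0},
    {"x": 0.1,"y": 1,"z": 0,"twist": 0},
    {"x": 0.1,"y": 1,"z": 0,"twist": 0},
    {"x": 0.1,"y": 1,"z": 0,"twist": 0},
    {"x": 0.1,"y": 1,"z": 0,"twist": 0},
    {"x": 0.1,"y": 1,"z": 0,"twist": 0},
    {"x": 0.1,"y": 1,"z": 0,"twist": 0},
    {"x": 0.1,"y": 1,"z": 0,"twist": 0},
    {"x": 0.1,"y": 1,"z": 0,"twist": 0},
    {"x": 0.2,"y": 0.5,"z": 0,"twist": 0}
  ]
}}

```text
time: 6.65
tool_pos: [0.3954, -0.2645, 0.2759]
tcp_rot: [3.123, -0.137, 0.01]
ft_force: [0.4, 0.2, 1.3]
gripper_width: 0.0858
```

```bash
python3 -c "
from h import *
cap('wrist','w1.png')
to(.416,-.324,.174,-4)
c=load('w1.png'); print(w2px(c,[.416,-.324,.187]),w2px(c,[.65,-.136,.172]))"
```

```text
at [ 0.396  -0.2654  0.2761] h -5.02 tilt 1.07 units x,y,z [1.25 2.83 5.11] twist -0.17
[365.95894392 339.92774894] [818.56937765 -51.96426252]
```

View pics/w1.png

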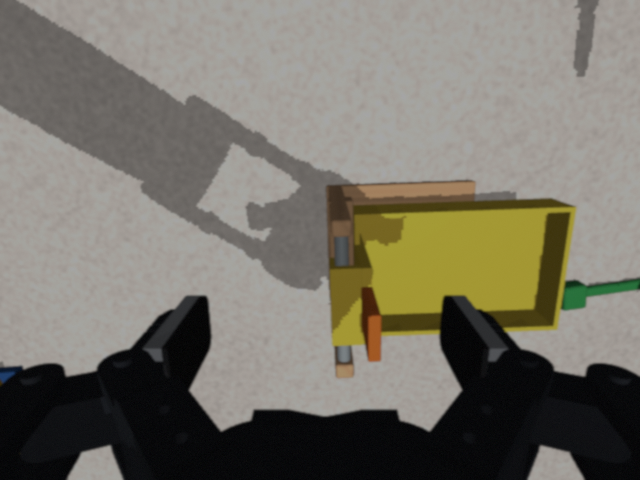

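```bash
python3 -c "
from h import *
c=load('w1.png')
print(w2px(c,[.416,-.324,.146]), px2w(c,574,205,.095),px2w(c,558,328,.095),px2w(c,355,205,.095))
print([px2w(c,u,v,.187) for u,v in [(367,292),(376,358)]])"
```

```text
[359.619424   307.79005604] [ 0.59270361 -0.27694959  0.095     ] [ 0.58953523 -0.38620112  0.095     ] [ 0.42097478 -0.26163092  0.095     ]
[array([ 0.41839442, -0.29249846,  0.187     ]), array([ 0.4214089 , -0.33714343,  0.187     ])]
```

Request:
{"op": "drive_tool", "data": {
  "motion": [
    {"x": 0.45,"y": 0.85,"z": 0.3,"twist": -0.1},
    {"x": 0.45,"y": 0.85,"z": 0.3,"twist": -0.05},
    {"x": 0.45,"y": 0.85,"z": 0.3,"twist": 0},
    {"x": 0,"y": 0,"z": 0,"twist": 0},
    {"x": 0,"y": 0,"z": 0,"twist": 0}
  ]
}}

```text
time: 7.32
tool_pos: [0.4181, -0.3177, 0.2588]
tcp_rot: [3.125, -0.112, 0.01]
ft_force: [0.0, 0.2, -0.7]
gripper_width: 0.0857
```

```bash
python3 -c "
from h import *
to(.419,-.320,.174,-4)"
```

```text
at [ 0.4181 -0.3177  0.2588] h -4.11 tilt 0.9 units x,y,z [0.05 0.11 4.24] twist -0.02
```

Request:
{"op": "drive_tool", "data": {
  "motion": [
    {"x": 0.05,"y": 0.05,"z": 0.8,"twist": 0},
    {"x": 0,"y": 0.03,"z": 0.8,"twist": 0},
    {"x": 0,"y": 0,"z": 0.8,"twist": 0},
    {"x": 0,"y": 0,"z": 0.8,"twist": 0},
    {"x": 0,"y": 0,"z": 0.4,"twist": 0},
    {"x": 0,"y": 0,"z": 0,"twist": 0}
  ]
}}

```text
time: 8.07
tool_pos: [0.4181, -0.3178, 0.1805]
tcp_rot: [3.128, -0.11, 0.006]
ft_force: [0.9, -0.4, 0.2]
gripper_width: 0.0855
```

```bash
python3 -c "
from h import *
to(.419,-.320,.174,-4)"
```

```text
at [ 0.4181 -0.3178  0.1805] h -4.04 tilt 0.7 units x,y,z [0.05 0.1  0.32] twist -0.01
```

Request:
{"op": "drive_tool", "data": {
  "motion": [
    {"x": 0.05,"y": 0.1,"z": 0.3,"twist": 0},
    {"x": 0,"y": 0,"z": 0,"twist": 0}
  ]
}}

```text
time: 8.32
tool_pos: [0.4196, -0.3207, 0.1748]
tcp_rot: [3.127, -0.11, 0.008]
ft_force: [-0.5, 1.1, 0.5]
gripper_width: 0.0856
```

Request:
{"op": "drive_tool", "data": {
  "motion": [
    {"x": 0,"y": 0,"z": -0.02,"twist": 0},
    {"x": 0,"y": 0,"z": -0.02,"twist": 0},
    {"x": 0,"y": 0,"z": -0.02,"twist": 0},
    {"x": 0,"y": 0,"z": -0.02,"twist": 0},
    {"x": 0,"y": 0,"z": -0.02,"twist": 0},
    {"x": 0,"y": 0,"z": -0.02,"twist": 0}
  ],
  "jaw": 0,
  "squeeze": 100
}}

```text
time: 9.07
tool_pos: [0.4203, -0.3215, 0.1784]
tcp_rot: [3.125, -0.108, 0.012]
ft_force: [0.8, -0.3, -4.6]
gripper_width: 0.0067
```

Request:
{"op": "drive_tool", "data": {
  "motion": [
    {"x": 0,"y": 0,"z": -0.5,"twist": 0},
    {"x": 0,"y": 0,"z": -0.8,"twist": 0},
    {"x": 0,"y": 0,"z": -0.8,"twist": 0},
    {"x": 0,"y": 0,"z": -0.8,"twist": 0},
    {"x": 0,"y": 0,"z": -0.8,"twist": 0},
    {"x": 0,"y": 0,"z": -0.4,"twist": 0},
    {"x": 0,"y": 0,"z": 0,"twist": 0}
  ]
}}

```text
time: 9.95
tool_pos: [0.4189, -0.3195, 0.2668]
tcp_rot: [3.125, -0.11, 0.01]
ft_force: [1.1, -0.5, -2.6]
gripper_width: 0.0067
```

```bash
python3 -c "
from h import *
print(read_state()['gripper_width'],read_state()['ft_force'])
to(.360,-.012,.26,0)"
```

```text
0.006672915201967306 [ 1.1373292  -0.52974251 -2.62006641]
at [ 0.4189 -0.3195  0.2668] h -4.03 tilt 0.89 units x,y,z [ -4.02 -15.13   0.34] twist -0.67
```

Request:
{"op": "drive_tool", "data": {
  "motion": [
    {"x": -0.1,"y": -0.5,"z": 0,"twist": -0.05},
    {"x": -0.27,"y": -1,"z": 0,"twist": -0.05},
    {"x": -0.27,"y": -1,"z": 0,"twist": -0.05},
    {"x": -0.27,"y": -1,"z": 0,"twist": -0.05},
    {"x": -0.27,"y": -1,"z": 0,"twist": -0.05},
    {"x": -0.27,"y": -1,"z": 0,"twist": -0.05},
    {"x": -0.27,"y": -1,"z": 0,"twist": -0.05},
    {"x": -0.27,"y": -1,"z": 0,"twist": -0.05},
    {"x": -0.27,"y": -1,"z": 0,"twist": -0.05},
    {"x": -0.27,"y": -1,"z": 0,"twist": -0.05},
    {"x": -0.27,"y": -1,"z": 0,"twist": -0.05},
    {"x": -0.27,"y": -1,"z": 0,"twist": -0.05},
    {"x": -0.27,"y": -1,"z": 0,"twist": -0.05},
    {"x": -0.1,"y": -0.6,"z": 0,"twist": 0},
    {"x": 0,"y": -0.3,"z": 0,"twist": 0},
    {"x": 0,"y": 0,"z": 0,"twist": 0}
  ]
}}

```text
time: 11.95
tool_pos: [0.352, -0.0279, 0.262]
tcp_rot: [3.132, 0.009, 0.01]
ft_force: [0.9, -0.5, -2.6]
gripper_width: 0.0063
```

```bash
python3 -c "
from h import *
cap('scene','s2.png')
a=cv2.imread('pics/s2.png')[80:380,180:480];cv2.imwrite('pics/s2c.png',cv2.resize(a,None,fx=2,fy=2,interpolation=2))
to(.360,-.012,.12,0)"
```

```text
at [ 0.3521 -0.0282  0.262 ] h 0.29 tilt 0.68 units x,y,z [ 0.4  -0.81  7.1 ] twist 0.05
```

View pics/s2c.png

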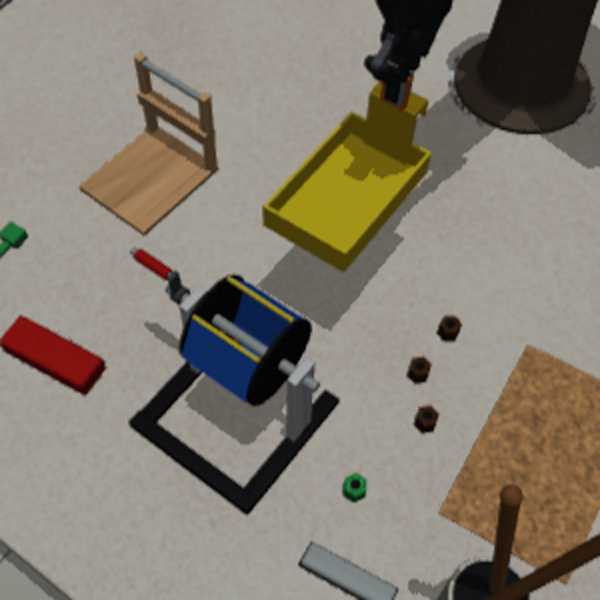

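Request:
{"op": "drive_tool", "data": {
  "motion": [
    {"x": 0.1,"y": -0.2,"z": 0.8,"twist": 0},
    {"x": 0.1,"y": -0.2,"z": 0.8,"twist": 0},
    {"x": 0.1,"y": -0.2,"z": 0.8,"twist": 0},
    {"x": 0.1,"y": -0.2,"z": 0.8,"twist": 0},
    {"x": 0,"y": 0,"z": 0.8,"twist": 0},
    {"x": 0,"y": 0,"z": 0.8,"twist": 0},
    {"x": 0,"y": 0,"z": 0.8,"twist": 0},
    {"x": 0,"y": 0,"z": 0.5,"twist": 0},
    {"x": 0,"y": 0,"z": 0,"twist": 0}
  ]
}}

```text
time: 13.12
tool_pos: [0.366, -0.0187, 0.1378]
tcp_rot: [3.128, -0.005, 0.017]
ft_force: [-0.7, 0.0, -2.5]
gripper_width: 0.007
```

```bash
python3 -c "
from h import *
cap('wrist','w3.png');cap('side','d3.png')
to(.538,-.012,.12,0)
c=load('s2.png');print(px2w(c,180+131.5,184,.182),px2w(c,180+171.5,215,.182))"
```

```text
at [ 0.3668 -0.0187  0.1387] h -0.17 tilt 1.11 units x,y,z [ 8.56 -0.36  0.93] twist -0.03
[ 0.52911378 -0.07978472  0.182     ] [0.54461119 0.03677554 0.182     ]
```

View pics/w3.png

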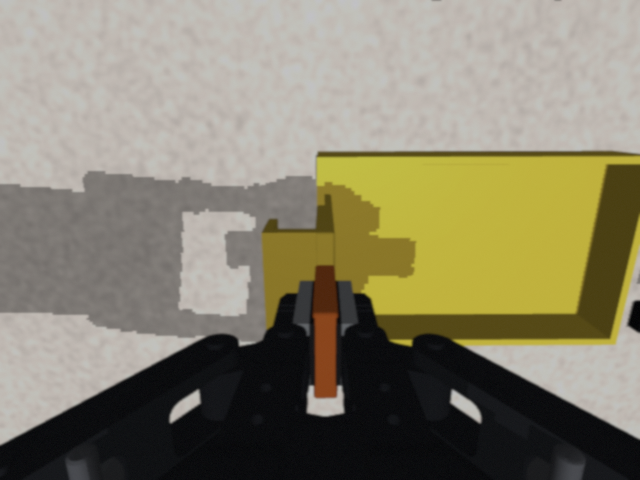

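```bash
python3 -c "
from h import *
a=cv2.imread('pics/d3.png')[150:350,180:430];cv2.imwrite('pics/d3c.png',cv2.resize(a,None,fx=3,fy=3,interpolation=2))"
```

```text
(no output)
```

View pics/d3c.png

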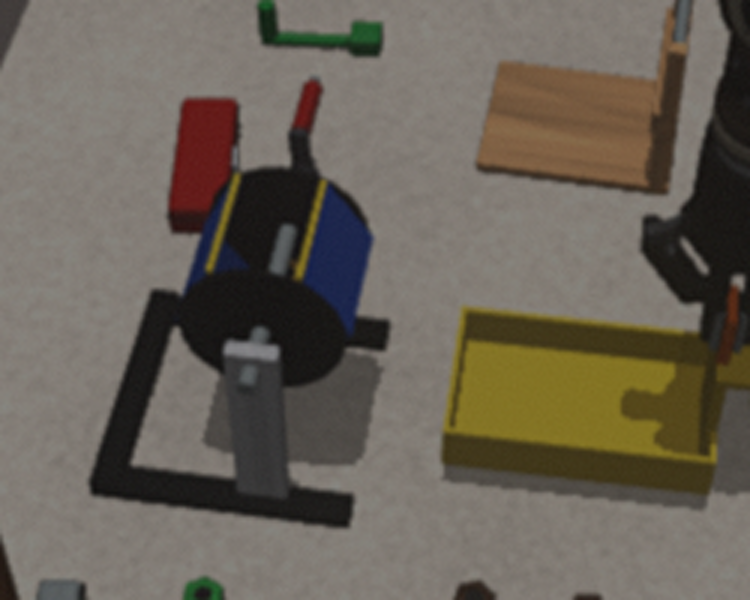

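```bash
python3 -c "
from h import *
d=load('d3.png')
f=lambda x,y,z:px2w(d,180+x/3,150+y/3,z).round(4)
print('near in',f(355,492,.012),'near out',f(350,513,.012),'far out',f(389,321,.012),'far in',f(387,337,.012))
print('beam in near',f(130,466,.016),'beam in far',f(178,312,.016),'beam out near',f(93,484,.016),'beam out far',f(152,291,.016))
print('tray',f(462,308,.059),f(445,433,.059),f(713,456,.059))
print('posttop',f(224,345,.154),f(277,347,.154),f(281,360,.154))
"
```

```text
near in [0.5909 0.0581 0.012 ] near out [0.5916 0.0751 0.012 ] far out [ 0.589 -0.093  0.012] far in [ 0.5884 -0.078   0.012 ]
beam in near [0.7413 0.0605 0.016 ] beam in far [ 0.7387 -0.0774  0.016 ] beam out near [0.7621 0.0782 0.016 ] beam out far [ 0.7616 -0.0946  0.016 ]
tray [ 0.5357 -0.0709  0.059 ] [0.5348 0.0375 0.059 ] [0.3636 0.0325 0.059 ]
posttop [0.6682 0.0626 0.154 ] [0.6363 0.0597 0.154 ] [0.6321 0.0694 0.154 ]
```

Request:
{"op": "drive_tool", "data": {
  "motion": [
    {"x": 0.1,"y": -0.15,"z": 0.35,"twist": 0},
    {"x": 0.3,"y": -0.15,"z": 0.35,"twist": 0},
    {"x": 0.6,"y": 0,"z": 0,"twist": 0},
    {"x": 0.8,"y": 0,"z": 0,"twist": 0},
    {"x": 0.8,"y": 0,"z": -0.02,"twist": 0}
  ]
}}

```text
time: 13.85
tool_pos: [0.4237, -0.0126, 0.1263]
tcp_rot: [3.127, -0.004, 0.027]
ft_force: [0.4, -0.5, -2.0]
gripper_width: 0.0065
```

```bash
python3 -c "
from h import *
to(.538,-.011,.12,0);print(read_state()['ft_force'])"
```

```text
at [ 0.4237 -0.0126  0.1263] h -0.15 tilt 1.3 units x,y,z [ 5.71 -0.1   0.31] twist -0.03
[ 0.35835453 -0.53842232 -1.99227029]
```

Request:
{"op": "drive_tool", "data": {
  "motion": [
    {"x": 0.8,"y": 0,"z": 0,"twist": 0},
    {"x": 0.8,"y": 0,"z": 0,"twist": 0},
    {"x": 0.8,"y": -0.05,"z": 0,"twist": 0},
    {"x": 0.8,"y": 0,"z": 0,"twist": 0},
    {"x": 0.8,"y": -0.05,"z": 0,"twist": 0},
    {"x": 0.7,"y": 0,"z": 0,"twist": 0},
    {"x": 0.3,"y": 0,"z": 0,"twist": 0},
    {"x": 0,"y": 0,"z": 0,"twist": 0}
  ]
}}

```text
time: 14.85
tool_pos: [0.5372, -0.0113, 0.1289]
tcp_rot: [3.126, -0.004, 0.036]
ft_force: [0.5, -0.3, -3.2]
gripper_width: 0.0066
```

```bash
python3 -c "
from h import *
to(.538,-.011,.115,0);print(read_state()['ft_force'])"
```

```text
at [ 0.5372 -0.0113  0.1289] h -0.13 tilt 1.58 units x,y,z [ 0.04 -0.01  0.69] twist -0.02
[ 0.51891949 -0.33108903 -3.17777814]
```

Request:
{"op": "drive_tool", "data": {
  "motion": [
    {"x": 0,"y": 0,"z": 0.25,"twist": 0},
    {"x": 0,"y": 0,"z": 0.25,"twist": 0},
    {"x": 0,"y": 0,"z": 0.1,"twist": 0}
  ]
}}

```text
time: 15.22
tool_pos: [0.5371, -0.0115, 0.1183]
tcp_rot: [3.126, -0.004, 0.035]
ft_force: [-4.9, -0.3, 18.7]
gripper_width: 0.007
```

Request:
{"op": "drive_tool", "data": {
  "motion": [
    {"x": 0,"y": 0,"z": 0,"twist": 0},
    {"x": 0,"y": 0,"z": 0,"twist": 0},
    {"x": 0,"y": 0,"z": 0,"twist": 0},
    {"x": 0,"y": 0,"z": -0.02,"twist": 0}
  ],
  "jaw": 0.5
}}

```text
time: 15.72
tool_pos: [0.538, -0.0117, 0.1197]
tcp_rot: [3.125, -0.005, 0.041]
ft_force: [-0.0, -0.7, -0.1]
gripper_width: 0.0421
```

Request:
{"op": "drive_tool", "data": {
  "motion": [
    {"x": 0,"y": 0,"z": -0.5,"twist": 0},
    {"x": 0,"y": 0,"z": -0.8,"twist": 0},
    {"x": 0,"y": 0,"z": -0.8,"twist": 0},
    {"x": 0,"y": 0,"z": -0.8,"twist": 0},
    {"x": 0,"y": 0,"z": -0.8,"twist": 0},
    {"x": 0,"y": 0,"z": -0.8,"twist": 0},
    {"x": 0,"y": 0,"z": 0,"twist": 0}
  ]
}}

```text
time: 16.6
tool_pos: [0.5368, -0.0103, 0.2184]
tcp_rot: [3.125, -0.005, 0.048]
ft_force: [-1.5, -0.2, 0.0]
gripper_width: 0.0427
```

```bash
python3 -c "
from h import *
cap('side','d4.png');cap('scene','s4.png')
a=cv2.imread('pics/d4.png')[150:350,180:380];b=cv2.imread('pics/s4.png')[180:340,220:350]
a=cv2.resize(a,(400,400));b=cv2.resize(b,(325,400));cv2.imwrite('pics/c4.png',np.hstack([a,b]))
to(.648,-.139,.23,0)"
```

```text
at [ 0.5355 -0.0102  0.2165] h -0.15 tilt 1.81 units x,y,z [ 5.64  6.43 -0.68] twist -0.03
```

View pics/c4.png

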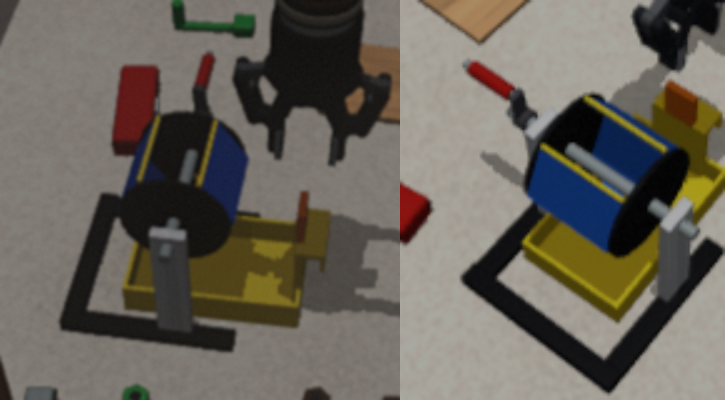

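Request:
{"op": "drive_tool", "data": {
  "motion": [
    {"x": 0,"y": 0.9,"z": -0.2,"twist": 0},
    {"x": 0,"y": 0.9,"z": -0.2,"twist": 0},
    {"x": 0.2,"y": 0.9,"z": -0.2,"twist": 0},
    {"x": 0.6,"y": 0.9,"z": -0.2,"twist": 0},
    {"x": 0.9,"y": 0.9,"z": 0,"twist": 0},
    {"x": 0.9,"y": 0.8,"z": 0,"twist": 0},
    {"x": 0.9,"y": 0.4,"z": 0,"twist": 0},
    {"x": 0.9,"y": 0,"z": 0,"twist": 0},
    {"x": 0.5,"y": 0,"z": 0,"twist": 0},
    {"x": 0,"y": 0,"z": 0,"twist": 0}
  ]
}}

```text
time: 17.95
tool_pos: [0.6384, -0.14, 0.2362]
tcp_rot: [3.123, -0.014, 0.041]
ft_force: [0.1, 0.0, -0.6]
gripper_width: 0.0424
```

```bash
python3 -c "
from h import *
cap('wrist','w5.png')
to(.650,-.140,.178,0)
c=load('w5.png');print(w2px(c,[.65,-.11,.170]),w2px(c,[.65,-.157,.170]))"
```

```text
at [ 0.6379 -0.1399  0.2361] h -0.5 tilt 1.8 units x,y,z [0.6 0.  2.9] twist -0.08
[344.11382072 205.7072995 ] [343.57663775 294.74249372]
```

View pics/w5.png

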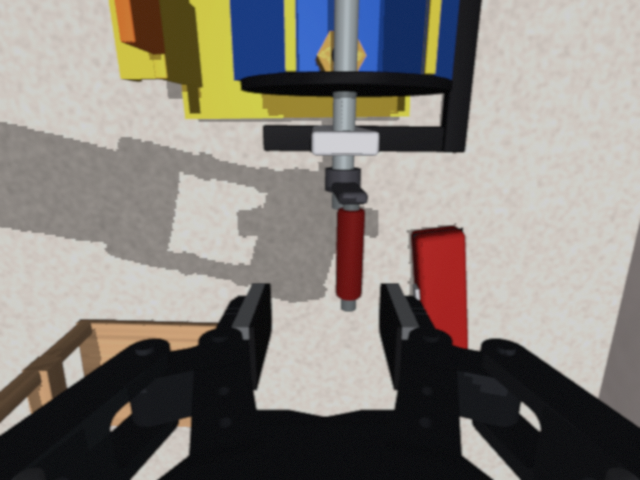

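```bash
python3 -c "
from h import *
c=load('w5.png')
print('grip',px2w(c,350,210,.172),px2w(c,348,298,.172),'shaft',px2w(c,344.5,100,.14),px2w(c,344,160,.14),px2w(c,346,0,.14))
print('disc',px2w(c,241,85,.14),px2w(c,453,85,.14),'posttop',px2w(c,313,143,.154),px2w(c,378,143,.154))
to(.653,-.140,.178,0)"
```

```text
grip [ 0.65267552 -0.11168123  0.172     ] [ 0.6521274  -0.15790666  0.172     ] shaft [ 0.65213285 -0.0608032   0.14      ] [ 0.65205223 -0.09152623  0.14      ] [ 0.65257606 -0.01502785  0.14      ]
disc [ 0.59928914 -0.05318071  0.14      ] [ 0.70820066 -0.0538941   0.14      ] posttop [ 0.6354956  -0.08146807  0.154     ] [ 0.66799774 -0.08179966  0.154     ]
at [ 0.6379 -0.1399  0.2361] h -0.5 tilt 1.8 units x,y,z [ 0.75 -0.    2.9 ] twist -0.08
```

Request:
{"op": "drive_tool", "data": {
  "motion": [
    {"x": 0.35,"y": 0,"z": 0.3,"twist": -0.05},
    {"x": 0.3,"y": 0,"z": 0.5,"twist": 0},
    {"x": 0.05,"y": 0,"z": 0.6,"twist": 0},
    {"x": 0,"y": 0,"z": 0.6,"twist": 0},
    {"x": 0,"y": 0,"z": 0.4,"twist": 0},
    {"x": 0,"y": 0,"z": 0.1,"twist": 0}
  ]
}}

```text
time: 18.75
tool_pos: [0.6518, -0.1401, 0.1815]
tcp_rot: [3.124, -0.004, 0.034]
ft_force: [-1.0, 0.3, -0.0]
gripper_width: 0.0427
```

```bash
python3 -c "
from h import *
to(.653,-.140,.178,0)"
```

```text
at [ 0.6518 -0.1401  0.1815] h -0.13 tilt 1.58 units x,y,z [ 0.06 -0.    0.17] twist -0.02
```

Request:
{"op": "drive_tool", "data": {
  "motion": [
    {"x": 0,"y": 0,"z": 0.15,"twist": 0},
    {"x": 0,"y": 0,"z": 0,"twist": 0},
    {"x": 0,"y": 0,"z": 0,"twist": 0},
    {"x": 0,"y": 0,"z": 0,"twist": 0},
    {"x": 0,"y": 0,"z": 0,"twist": 0}
  ],
  "jaw": 0,
  "squeeze": 40
}}

```text
time: 19.38
tool_pos: [0.652, -0.1401, 0.1782]
tcp_rot: [3.125, -0.006, 0.035]
ft_force: [0.3, -0.2, -2.7]
gripper_width: 0.0126
```

Request:
{"op": "drive_tool", "data": {
  "motion": [
    {"x": -0.45,"y": 0,"z": 0.05,"twist": 0},
    {"x": -0.43,"y": 0,"z": 0.2,"twist": 0},
    {"x": -0.35,"y": 0,"z": 0.33,"twist": 0}
  ]
}}

```text
time: 19.75
tool_pos: [0.6414, -0.14, 0.1767]
tcp_rot: [3.122, -0.008, 0.092]
ft_force: [2.6, 4.3, 20.0]
gripper_width: 0.0128
```

```bash
cat >> h.py <<'E'
def crank(xc=.6525,zc=.146):
    s=read_state();p=s['tool_pos'];dx,dz=p[0]-xc,p[2]-zc
    print(p.round(4),'phi',np.degrees(np.arctan2(-dx,dz)).round(1),'r',np.hypot(dx,dz).round(4),s['ft_force'].round(1),s['gripper_width'],head()[1:])
E
python3 -c "
from h import *
crank()"
```

```text
[ 0.6414 -0.14    0.1767] phi 19.9 r 0.0326 [ 2.6  4.3 20. ] 0.012798704634611033 (np.float64(-0.2680590700496539), np.float64(3.540861311043718))
```

Request:
{"op": "drive_tool", "data": {
  "motion": [
    {"x": -0.4,"y": 0,"z": 0.15,"twist": 0},
    {"x": -0.4,"y": 0,"z": 0.2,"twist": 0}
  ]
}}

```text
time: 20.0
tool_pos: [0.6361, -0.1399, 0.1752]
tcp_rot: [3.118, -0.01, 0.136]
ft_force: [8.1, 2.2, -0.1]
gripper_width: 0.0129
```

```bash
python3 -c "
from h import *
crank()"
```

```text
[ 0.6361 -0.1399  0.1752] phi 29.3 r 0.0335 [ 8.1  2.2 -0.1] 0.012861921473592535 (np.float64(-0.3080585349083561), np.float64(5.146572787386141))
```

Request:
{"op": "drive_tool", "data": {
  "motion": [
    {"x": -0.65,"y": 0,"z": 0.4,"twist": 0},
    {"x": -0.5,"y": 0,"z": 0.55,"twist": 0}
  ]
}}

```text
time: 20.25
tool_pos: [0.624, -0.1396, 0.1648]
tcp_rot: [3.115, -0.01, 0.173]
ft_force: [-6.9, 3.9, 16.8]
gripper_width: 0.0129
```

```bash
python3 -c "
from h import *
crank()"
```

```text
[ 0.624  -0.1396  0.1648] phi 56.5 r 0.0342 [-6.9  3.9 16.8] 0.01291314599134889 (np.float64(-0.30699801156326106), np.float64(6.472626031957636))
```

Request:
{"op": "drive_tool", "data": {
  "motion": [
    {"x": -0.35,"y": 0,"z": 0.7,"twist": 0},
    {"x": -0.1,"y": 0,"z": 0.7,"twist": 0}
  ]
}}

```text
time: 20.5
tool_pos: [0.6178, -0.1395, 0.1432]
tcp_rot: [3.115, -0.009, 0.174]
ft_force: [-3.8, 2.7, 8.5]
gripper_width: 0.0127
```

```bash
python3 -c "
from h import *
crank()"
```

```text
[ 0.6178 -0.1395  0.1432] phi 94.7 r 0.0348 [-3.8  2.7  8.5] 0.012740656724724716 (np.float64(-0.2599044072230426), np.float64(6.49655761259701))
```

Request:
{"op": "drive_tool", "data": {
  "motion": [
    {"x": 0.15,"y": 0,"z": 0.7,"twist": 0},
    {"x": 0.5,"y": 0,"z": 0.6,"twist": 0},
    {"x": 0.7,"y": 0,"z": 0.35,"twist": 0}
  ]
}}

```text
time: 20.88
tool_pos: [0.6408, -0.1399, 0.1153]
tcp_rot: [3.118, -0.007, 0.146]
ft_force: [-7.0, 0.9, 7.7]
gripper_width: 0.0123
```

```bash
python3 -c "
from h import *
crank()"
```

```text
[ 0.6408 -0.1399  0.1153] phi 159.2 r 0.0329 [-7.   0.9  7.7] 0.012321902353952913 (np.float64(-0.1973620628309428), np.float64(5.492524949426069))
```

Request:
{"op": "drive_tool", "data": {
  "motion": [
    {"x": 0.7,"y": 0,"z": 0.15,"twist": 0},
    {"x": 0.5,"y": 0,"z": 0.0,"twist": 0},
    {"x": 0,"y": 0,"z": 0.0,"twist": 0},
    {"x": 0,"y": 0,"z": 0.0,"twist": 0}
  ]
}}

```text
time: 21.38
tool_pos: [0.6604, -0.1402, 0.116]
tcp_rot: [3.12, -0.006, 0.126]
ft_force: [1.3, 0.2, -3.3]
gripper_width: 0.0126
```

```bash
python3 -c "
from h import *
crank()
cap('side','d6.png');cap('scene','s6.png')
a=cv2.imread('pics/d6.png')[150:350,180:380];b=cv2.imread('pics/s6.png')[180:340,220:350]
a=cv2.resize(a,(400,400));b=cv2.resize(b,(325,400));cv2.imwrite('pics/c6.png',np.hstack([a,b]))
"
```

```text
[ 0.6604 -0.1402  0.116 ] phi -165.3 r 0.031 [ 1.3  0.2 -3.3] 0.0126442540394475 (np.float64(-0.17206789853739382), np.float64(4.739909248152639))
```

View pics/c6.png

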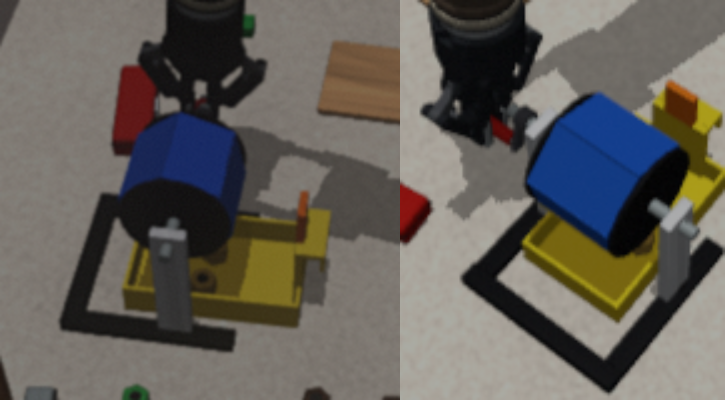

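Request:
{"op": "drive_tool", "data": {
  "motion": [
    {"x": -0.8,"y": 0,"z": 0,"twist": 0},
    {"x": -0.8,"y": 0,"z": -0.25,"twist": 0}
  ]
}}

```text
time: 21.72
tool_pos: [0.6344, -0.1398, 0.118]
tcp_rot: [3.118, -0.007, 0.152]
ft_force: [7.8, 1.3, -0.7]
gripper_width: 0.0121
```

```bash
python3 -c "
from h import *
crank()"
```

```text
[ 0.6344 -0.1398  0.118 ] phi 147.1 r 0.0334 [ 7.8  1.3 -0.7] 0.0121293740619312 (np.float64(-0.2118493286232176), np.float64(5.710528497753883))
```

Request:
{"op": "drive_tool", "data": {
  "motion": [
    {"x": -0.65,"y": 0,"z": -0.6,"twist": 0},
    {"x": -0.2,"y": 0,"z": -0.8,"twist": 0}
  ]
}}

```text
time: 21.98
tool_pos: [0.6175, -0.1395, 0.1442]
tcp_rot: [3.116, -0.008, 0.168]
ft_force: [7.4, -1.9, -8.7]
gripper_width: 0.0126
```

```bash
python3 -c "
from h import *
crank()"
```

```text
[ 0.6175 -0.1395  0.1442] phi 92.9 r 0.035 [ 7.4 -1.9 -8.7] 0.012550266078224608 (np.float64(-0.23264050815762694), np.float64(6.29313803992876))
```

Request:
{"op": "drive_tool", "data": {
  "motion": [
    {"x": 0.2,"y": 0,"z": -0.8,"twist": 0},
    {"x": 0.55,"y": 0,"z": -0.6,"twist": 0}
  ]
}}

```text
time: 22.22
tool_pos: [0.6292, -0.1396, 0.1714]
tcp_rot: [3.114, -0.009, 0.17]
ft_force: [10.3, -4.8, -23.5]
gripper_width: 0.0125
```

```bash
python3 -c "
from h import *
crank()"
```

```text
[ 0.6292 -0.1396  0.1714] phi 42.6 r 0.0345 [ 10.3  -4.8 -23.5] 0.01250838284027116 (np.float64(-0.24506630076232325), np.float64(6.379763380780167))
```

Request:
{"op": "drive_tool", "data": {
  "motion": [
    {"x": 0.5,"y": 0,"z": -0.1,"twist": 0},
    {"x": 0.45,"y": 0,"z": -0.05,"twist": 0},
    {"x": 0.4,"y": 0,"z": 0.05,"twist": 0},
    {"x": 0.4,"y": 0,"z": 0.05,"twist": 0}
  ]
}}

```text
time: 22.72
tool_pos: [0.6517, -0.14, 0.1781]
tcp_rot: [3.119, -0.005, 0.113]
ft_force: [-7.0, -0.2, 1.2]
gripper_width: 0.0122
```

```bash
python3 -c "
from h import *
crank()"
```

```text
[ 0.6517 -0.14    0.1781] phi 1.4 r 0.0321 [-7.  -0.2  1.2] 0.01221355935893276 (np.float64(-0.1358268377585691), np.float64(4.302665760329551))
```

Request:
{"op": "drive_tool", "data": {
  "motion": [
    {"x": 0.25,"y": 0,"z": 0,"twist": 0},
    {"x": 0.25,"y": 0,"z": 0,"twist": 0},
    {"x": 0.25,"y": 0,"z": 0,"twist": 0},
    {"x": 0.25,"y": 0,"z": 0.03,"twist": 0},
    {"x": 0.25,"y": 0,"z": 0.03,"twist": 0}
  ]
}}

```text
time: 23.35
tool_pos: [0.6613, -0.1402, 0.1762]
tcp_rot: [3.124, -0.003, 0.042]
ft_force: [-6.6, -1.2, 2.0]
gripper_width: 0.0126
```

```bash
python3 -c "
from h import *
crank()"
```

```text
[ 0.6613 -0.1402  0.1762] phi -16.3 r 0.0314 [-6.6 -1.2  2. ] 0.01262675859093508 (np.float64(-0.10409168258215185), np.float64(1.8486387800606652))
```

Request:
{"op": "drive_tool", "data": {
  "motion": [
    {"x": -0.65,"y": 0,"z": 0,"twist": 0},
    {"x": 0,"y": 0,"z": 0,"twist": 0}
  ]
}}

```text
time: 23.6
tool_pos: [0.6512, -0.1401, 0.1782]
tcp_rot: [3.123, -0.004, 0.053]
ft_force: [-6.7, -1.2, -0.5]
gripper_width: 0.0127
```

```bash
python3 -c "
from h import *
crank()"
```

```text
[ 0.6512 -0.1401  0.1782] phi 2.4 r 0.0323 [-6.7 -1.2 -0.5] 0.012738742218516473 (np.float64(-0.11495322340360689), np.float64(2.206410786355309))
```

Request:
{"op": "drive_tool", "data": {
  "motion": [
    {"x": 0,"y": 0,"z": 0,"twist": 0},
    {"x": 0,"y": 0,"z": -0.02,"twist": 0},
    {"x": 0,"y": 0,"z": -0.02,"twist": 0},
    {"x": 0,"y": 0,"z": -0.8,"twist": 0},
    {"x": 0,"y": 0,"z": -0.9,"twist": 0},
    {"x": 0,"y": 0,"z": -0.9,"twist": 0},
    {"x": 0,"y": 0,"z": -0.9,"twist": 0},
    {"x": -0.8,"y": 0,"z": -0.9,"twist": 0},
    {"x": -1,"y": 0,"z": -0.2,"twist": 0},
    {"x": -1,"y": -0.5,"z": 0,"twist": 0},
    {"x": -1,"y": -1,"z": 0,"twist": 0},
    {"x": -1,"y": -1,"z": 0,"twist": 0},
    {"x": -1,"y": -1,"z": 0,"twist": 0},
    {"x": -1,"y": -1,"z": 0,"twist": 0},
    {"x": -0.5,"y": -1,"z": 0,"twist": 0},
    {"x": -0.2,"y": -1,"z": 0,"twist": 0},
    {"x": 0,"y": -1,"z": 0,"twist": 0},
    {"x": 0,"y": -1,"z": 0,"twist": 0},
    {"x": 0,"y": -0.3,"z": 0,"twist": 0}
  ],
  "jaw": 0.6
}}

```text
time: 25.98
tool_pos: [0.4994, 0.0412, 0.2873]
tcp_rot: [3.117, -0.005, 0.098]
ft_force: [0.0, 0.3, 0.4]
gripper_width: 0.0511
```

```bash
python3 -c "
from h import *
cap('wrist','w7.png')
to(.504,.134,.25,0)
c=load('w7.png');print([w2px(c,[*p,.022]) for p in [(.433,.133),(.504,.134),(.556,.175)]])"
```

```text
at [0.4995 0.0414 0.2873] h -0.16 tilt 3.84 units x,y,z [ 0.21 -4.63  1.87] twist -0.03
[array([233.42347952,  91.16876665]), array([311.25029183,  90.09293327]), array([368.51067323,  41.60352709])]
```

View pics/w7.png

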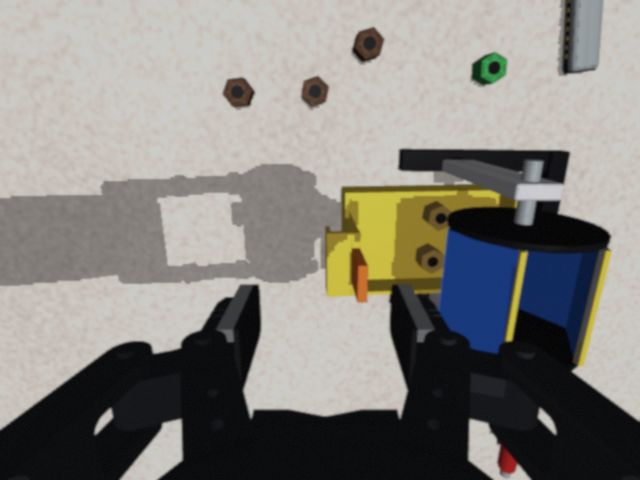

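```bash
cat >> h.py <<'E'
def nuts(c,pts,view=None):
    im=c['color'].astype(int); out=[]
    for u,v in pts:
        u,v=int(u),int(v); s=22; y0,x0=max(v-s,0),max(u-s,0)
        a=im[y0:v+s,x0:u+s]; br=a.sum(2); m=((br<330)&(a[...,0]-a[...,2]>-5)).astype(np.uint8)
        n,l,st,ce=cv2.connectedComponentsWithStats(m); k=1+np.argmax(st[1:,4]); cn=max(cv2.findContours((l==k).astype(np.uint8),0,1)[0],key=len)
        h=cv2.convexHull(cn)[:,0].astype(float)+[x0,y0]
        # world hull at z=.022 ; hexagon fit
        cen=h.mean(0) if len(h)<3 else np.array([cv2.moments(h.astype(np.float32).reshape(-1,1,2))[q] for q in ('m10','m01')])/cv2.moments(h.astype(np.float32).reshape(-1,1,2))['m00']
        W=np.array([px2w(c,*q,.022)[:2] for q in h]); wc=px2w(c,*cen,.014)
        t=np.radians(np.arange(0,60,1.)); 
        best=[sum((W@[np.cos(b+i*np.pi/3),np.sin(b+i*np.pi/3)]).max()-(W@[np.cos(b+i*np.pi/3),np.sin(b+i*np.pi/3)]).min() for i in range(3)) for b in t]
        out.append((cen.round(1),st[k,4],wc.round(4),int(np.degrees(t[np.argmin(best)])))); print(*out[-1])
    return out
E
python3 -c "
from h import *
c=load('w7.png');nuts(c,[(238,92),(315,91),(368,43)])"
```

```text
[238.3  92.2] 670 [0.4362 0.1325 0.014 ] 37
[314.2  91.5] 595 [0.507  0.1332 0.014 ] 47
[367.2  44.8] 771 [0.5562 0.1736 0.014 ] 45
```

Request:
{"op": "drive_tool", "data": {
  "motion": [
    {"x": 0,"y": -0.9,"z": 0.8,"twist": 0.7},
    {"x": 0,"y": -0.9,"z": 0.8,"twist": 0.7},
    {"x": 0.15,"y": -0.9,"z": 0.8,"twist": 0.7},
    {"x": 0.15,"y": -0.9,"z": 0.8,"twist": 0},
    {"x": 0.1,"y": -0.4,"z": 0.8,"twist": 0},
    {"x": 0,"y": 0,"z": 0.8,"twist": 0},
    {"x": 0,"y": 0,"z": 0.8,"twist": 0},
    {"x": 0,"y": 0,"z": 0.5,"twist": 0},
    {"x": 0,"y": 0,"z": 0,"twist": 0}
  ]
}}

```text
time: 27.15
tool_pos: [0.5287, 0.1122, 0.1636]
tcp_rot: [3.099, -0.365, 0.111]
ft_force: [0.5, 1.4, -0.3]
gripper_width: 0.0509
```

```bash
python3 -c "
from h import *
to(.507,.133,.03,-13)"
```

```text
at [0.5287 0.1122 0.1636] h -13.42 tilt 4.2 units x,y,z [-1.3  -0.76  6.68] twist -0.07
```

```bash
cat >> h.py <<'E'
def to(x,y,z,h=None):
    s=read_state();M=Rn.from_rotvec(s['tcp_rot']).as_matrix();a=np.degrees(np.arctan2(M[1,0],M[0,0]))
    print('at',s['tool_pos'].round(4),'h',round(a,2),'zaxis',M[:,2].round(3),'units',(M.T@(np.array([x,y,z])-s['tool_pos'])/.02).round(2),'twist',None if h is None else round((a-h)/6,2),'F',s['ft_force'].round(1),'w',round(s['gripper_width'],4))
E
python3 -c "
from h import *
to(.507,.133,.03,-13)"
```

```text
at [0.5287 0.1122 0.1636] h -13.42 zaxis [ 0.068 -0.027 -0.997] units [-1.78 -0.83  6.56] twist -0.07 F [ 0.5  1.4 -0.3] w 0.0509
```

Request:
{"op": "drive_tool", "data": {
  "motion": [
    {"x": -0.6,"y": -0.3,"z": 0.7,"twist": 0},
    {"x": -0.6,"y": -0.3,"z": 0.7,"twist": 0},
    {"x": -0.4,"y": -0.2,"z": 0.7,"twist": 0},
    {"x": 0,"y": 0,"z": 0.7,"twist": 0},
    {"x": 0,"y": 0,"z": 0.7,"twist": 0},
    {"x": 0,"y": 0,"z": 0.4,"twist": 0},
    {"x": 0,"y": 0,"z": 0,"twist": 0}
  ]
}}

```text
time: 28.02
tool_pos: [0.5052, 0.1347, 0.0781]
tcp_rot: [3.099, -0.364, 0.112]
ft_force: [-0.8, -0.5, 0.1]
gripper_width: 0.0509
```

```bash
python3 -c "
from h import *
to(.507,.133,.03,-13)"
```

```text
at [0.5052 0.1347 0.0781] h -13.38 zaxis [ 0.069 -0.027 -0.997] units [-0.07  0.04  2.41] twist -0.06 F [-0.8 -0.5  0.1] w 0.0509
```

Request:
{"op": "drive_tool", "data": {
  "motion": [
    {"x": -0.05,"y": 0.03,"z": 0.7,"twist": 0},
    {"x": 0,"y": 0,"z": 0.7,"twist": 0},
    {"x": 0,"y": 0,"z": 0.6,"twist": 0},
    {"x": 0,"y": 0,"z": 0.1,"twist": 0},
    {"x": 0,"y": 0,"z": 0,"twist": 0}
  ]
}}

```text
time: 28.65
tool_pos: [0.5082, 0.1329, 0.0336]
tcp_rot: [3.099, -0.366, 0.114]
ft_force: [-0.4, -0.3, -0.4]
gripper_width: 0.0511
```

Request:
{"op": "drive_tool", "data": {
  "motion": [
    {"x": 0,"y": 0,"z": -0.02,"twist": 0},
    {"x": 0,"y": 0,"z": -0.02,"twist": 0},
    {"x": 0,"y": 0,"z": -0.02,"twist": 0},
    {"x": 0,"y": 0,"z": -0.02,"twist": 0}
  ],
  "jaw": 0,
  "squeeze": 40
}}

```text
time: 29.15
tool_pos: [0.5089, 0.1332, 0.0364]
tcp_rot: [3.1, -0.365, 0.117]
ft_force: [0.8, 0.4, -0.3]
gripper_width: 0.0231
```

Request:
{"op": "drive_tool", "data": {
  "motion": [
    {"x": 0,"y": 0,"z": -0.7,"twist": 0},
    {"x": 0,"y": 0,"z": -1,"twist": 0},
    {"x": 0,"y": 0,"z": -1,"twist": 0},
    {"x": 0,"y": 0,"z": -1,"twist": 0},
    {"x": 0,"y": 0,"z": -1,"twist": 0},
    {"x": 0,"y": 0,"z": -1,"twist": 0},
    {"x": 0.2,"y": 0.2,"z": -1,"twist": 0},
    {"x": 0.5,"y": 0.5,"z": -1,"twist": 0},
    {"x": 0.8,"y": 0.8,"z": -1,"twist": 0},
    {"x": 1,"y": 0.8,"z": -0.8,"twist": 0},
    {"x": 1,"y": 0.8,"z": 0,"twist": 0}
  ]
}}

```text
time: 30.52
tool_pos: [0.5477, 0.0617, 0.2476]
tcp_rot: [3.103, -0.359, 0.128]
ft_force: [1.0, 0.2, -1.1]
gripper_width: 0.023
```

```bash
python3 -c "
from h import *
to(.6525,-.010,.24,0)"
```

```text
at [0.5477 0.0617 0.2476] h -13.2 zaxis [ 0.079 -0.025 -0.997] units [5.87 2.29 0.89] twist -2.2 F [ 1.   0.2 -1.1] w 0.023
```

Request:
{"op": "drive_tool", "data": {
  "motion": [
    {"x": 0.9,"y": 0.4,"z": 0.1,"twist": 0},
    {"x": 1,"y": 0.4,"z": 0.1,"twist": 0},
    {"x": 1,"y": 0.4,"z": 0.1,"twist": 0},
    {"x": 1,"y": 0.4,"z": 0.1,"twist": 0},
    {"x": 1,"y": 0.4,"z": 0.1,"twist": 0},
    {"x": 0.4,"y": 0.1,"z": 0.1,"twist": 0},
    {"x": 0,"y": 0,"z": 0,"twist": 0},
    {"x": 0,"y": 0,"z": 0,"twist": 0}
  ]
}}

```text
time: 31.52
tool_pos: [0.6444, -0.0054, 0.2452]
tcp_rot: [3.105, -0.362, 0.124]
ft_force: [0.9, -0.3, -1.2]
gripper_width: 0.0225
```

```bash
python3 -c "
from h import *
to(.6525,-.025,.222,0)"
```

```text
at [ 0.6444 -0.0054  0.2452] h -13.29 zaxis [ 0.077 -0.022 -0.997] units [0.52 0.86 1.21] twist -2.21 F [ 0.9 -0.3 -1.2] w 0.0225
```

Request:
{"op": "drive_tool", "data": {
  "motion": [
    {"x": 0.2,"y": 0.4,"z": 0.4,"twist": 0},
    {"x": 0.2,"y": 0.4,"z": 0.4,"twist": 0},
    {"x": 0,"y": 0.05,"z": 0.3,"twist": 0},
    {"x": 0,"y": 0,"z": 0,"twist": 0}
  ]
}}

```text
time: 32.02
tool_pos: [0.6487, -0.0248, 0.2219]
tcp_rot: [3.105, -0.361, 0.121]
ft_force: [0.6, 0.0, -0.7]
gripper_width: 0.0229
```

```bash
python3 -c "
from h import *
to(.651,-.025,.222,0)"
```

```text
at [ 0.6487 -0.0248  0.2219] h -13.24 zaxis [ 0.075 -0.022 -0.997] units [ 0.11 -0.02  0.01] twist -2.21 F [ 0.6  0.  -0.7] w 0.0229
```

Release, rise, go towards nut 3.

Request:
{"op": "drive_tool", "data": {
  "motion": [
    {"x": 0.1,"y": 0,"z": 0,"twist": 0},
    {"x": 0,"y": 0,"z": -0.02,"twist": 0},
    {"x": 0,"y": 0,"z": -0.02,"twist": 0},
    {"x": 0,"y": 0,"z": -0.5,"twist": 0},
    {"x": 0,"y": 0,"z": -0.6,"twist": 0},
    {"x": -0.3,"y": -0.4,"z": -0.3,"twist": 0},
    {"x": -0.6,"y": -1,"z": 0,"twist": 0},
    {"x": -0.6,"y": -1,"z": 0,"twist": 0},
    {"x": -0.7,"y": -1,"z": 0,"twist": 0},
    {"x": -0.7,"y": -1,"z": 0,"twist": 0},
    {"x": -0.7,"y": -1,"z": 0,"twist": 0},
    {"x": -0.7,"y": -1,"z": 0,"twist": 0},
    {"x": -0.7,"y": -1,"z": 0,"twist": 0},
    {"x": -0.7,"y": -0.7,"z": 0,"twist": 0},
    {"x": 0,"y": 0,"z": 0,"twist": 0}
  ],
  "jaw": 0.6
}}

```text
time: 33.9
tool_pos: [0.5656, 0.1767, 0.2438]
tcp_rot: [3.11, -0.352, 0.12]
ft_force: [0.7, 0.1, -0.3]
gripper_width: 0.0512
```

```bash
python3 -c "
from h import *
c=cap('wrist','w8.png')
to(.555,.174,.03,-15);
P=[w2px(c,[*p,.014]) for p in [(.436,.1325),(.556,.174)]];print(P)
for p in P:
  try: nuts(c,[p])
  except Exception as e: print(e)"
```

```text
at [0.5662 0.1761 0.244 ] h -12.94 zaxis [ 0.075 -0.018 -0.997] units [-1.35  0.22 10.63] twist 0.34 F [ 0.5 -0.8  0.1] w 0.0512
[array([181.70582843, 280.18882447]), array([295.49279542, 208.04816197])]
[182.2 278.8] 817 [0.4369 0.1337 0.014 ] 36
[296.3 207.4] 768 [0.5568 0.1744 0.014 ] 46
```

Nuts unmoved; descend on nut 3.

Request:
{"op": "drive_tool", "data": {
  "motion": [
    {"x": -0.2,"y": 0.05,"z": 1,"twist": 0.2},
    {"x": -0.2,"y": 0.05,"z": 1,"twist": 0.1},
    {"x": -0.2,"y": 0.05,"z": 1,"twist": 0},
    {"x": -0.2,"y": 0.05,"z": 1,"twist": 0},
    {"x": -0.2,"y": 0,"z": 1,"twist": 0},
    {"x": -0.2,"y": 0,"z": 1,"twist": 0},
    {"x": 0,"y": 0,"z": 1,"twist": 0},
    {"x": 0,"y": 0,"z": 0.3,"twist": 0},
    {"x": 0,"y": 0,"z": 0,"twist": 0}
  ]
}}

```text
time: 35.08
tool_pos: [0.5589, 0.1687, 0.0948]
tcp_rot: [3.101, -0.415, 0.134]
ft_force: [-0.2, 0.4, 0.2]
gripper_width: 0.0512
```

```bash
python3 -c "
from h import *
to(.5565,.174,.032,-15)"
```

```text
at [0.5589 0.1687 0.0948] h -15.25 zaxis [ 0.083 -0.021 -0.996] units [-0.45 -0.22  3.11] twist -0.04 F [-0.2  0.4  0.2] w 0.0512
```

Request:
{"op": "drive_tool", "data": {
  "motion": [
    {"x": -0.25,"y": -0.15,"z": 0.7,"twist": 0},
    {"x": -0.15,"y": -0.05,"z": 0.8,"twist": 0},
    {"x": 0,"y": 0,"z": 0.8,"twist": 0},
    {"x": 0,"y": 0,"z": 0.5,"twist": 0},
    {"x": 0,"y": 0,"z": 0.15,"twist": 0},
    {"x": 0,"y": 0,"z": 0,"twist": 0}
  ]
}}

```text
time: 35.83
tool_pos: [0.5582, 0.174, 0.0324]
tcp_rot: [3.102, -0.415, 0.137]
ft_force: [1.0, 0.7, -0.2]
gripper_width: 0.0513
```

Request:
{"op": "drive_tool", "data": {
  "motion": [
    {"x": 0,"y": 0,"z": -0.02,"twist": 0},
    {"x": 0,"y": 0,"z": -0.02,"twist": 0},
    {"x": 0,"y": 0,"z": -0.02,"twist": 0},
    {"x": 0,"y": 0,"z": -0.02,"twist": 0}
  ],
  "jaw": 0
}}

```text
time: 36.33
tool_pos: [0.5591, 0.1742, 0.0356]
tcp_rot: [3.103, -0.415, 0.141]
ft_force: [0.5, -0.5, -1.7]
gripper_width: 0.0228
```

Request:
{"op": "drive_tool", "data": {
  "motion": [
    {"x": 0,"y": 0,"z": -0.7,"twist": 0},
    {"x": 0,"y": 0,"z": -1,"twist": 0},
    {"x": 0,"y": 0,"z": -1,"twist": 0},
    {"x": 0,"y": 0,"z": -1,"twist": 0},
    {"x": 0,"y": 0,"z": -1,"twist": 0},
    {"x": 0,"y": 0,"z": -1,"twist": 0},
    {"x": 0,"y": 0,"z": -1,"twist": 0},
    {"x": 0,"y": 0.3,"z": -1,"twist": 0},
    {"x": 0.4,"y": 0.7,"z": -1,"twist": 0},
    {"x": 0.8,"y": 0.9,"z": -0.7,"twist": 0},
    {"x": 1,"y": 1,"z": 0,"twist": 0},
    {"x": 1,"y": 1,"z": 0,"twist": 0},
    {"x": 1,"y": 1,"z": 0,"twist": 0},
    {"x": 1,"y": 1,"z": 0,"twist": 0},
    {"x": 0.5,"y": 0,"z": 0,"twist": 0},
    {"x": 0,"y": 0,"z": 0,"twist": 0}
  ]
}}

```text
time: 38.33
tool_pos: [0.6233, 0.0328, 0.2665]
tcp_rot: [-3.108, 0.412, -0.181]
ft_force: [0.4, 0.3, -0.6]
gripper_width: 0.0228
```

```bash
python3 -c "
from h import *
to(.651,.008,.222,-15)"
```

```text
at [0.6233 0.0328 0.2665] h -15.16 zaxis [ 0.114 -0.014 -0.993] units [1.4  0.87 2.38] twist -0.03 F [ 0.4  0.3 -0.6] w 0.0228
```

Request:
{"op": "drive_tool", "data": {
  "motion": [
    {"x": 0.5,"y": 0.4,"z": 0.6,"twist": 0},
    {"x": 0.5,"y": 0.35,"z": 0.7,"twist": 0},
    {"x": 0.2,"y": 0.1,"z": 0.7,"twist": 0},
    {"x": 0,"y": 0,"z": 0.2,"twist": 0},
    {"x": 0,"y": 0,"z": 0,"twist": 0}
  ]
}}

```text
time: 38.95
tool_pos: [0.6462, 0.0104, 0.2201]
tcp_rot: [-3.109, 0.408, -0.173]
ft_force: [-0.3, 0.2, -1.1]
gripper_width: 0.0229
```

```bash
python3 -c "
from h import *
to(.651,.008,.222,-15)"
```

```text
at [0.6462 0.0104 0.2201] h -15.01 zaxis [ 0.109 -0.013 -0.994] units [ 0.27  0.05 -0.07] twist -0.0 F [-0.3  0.2 -1.1] w 0.0229
```

Request:
{"op": "drive_tool", "data": {
  "motion": [
    {"x": 0.1,"y": 0,"z": 0,"twist": 0},
    {"x": 0,"y": 0,"z": -0.02,"twist": 0},
    {"x": 0,"y": 0,"z": -0.02,"twist": 0},
    {"x": 0,"y": 0,"z": -0.5,"twist": 0},
    {"x": 0,"y": 0,"z": -0.6,"twist": 0},
    {"x": -0.5,"y": -0.3,"z": -0.2,"twist": 0},
    {"x": -1,"y": -0.5,"z": 0,"twist": 0},
    {"x": -1,"y": -0.5,"z": 0,"twist": 0},
    {"x": -1,"y": -0.5,"z": 0,"twist": 0},
    {"x": -1,"y": -0.5,"z": 0,"twist": 0},
    {"x": -1,"y": -0.3,"z": 0,"twist": 0},
    {"x": -1,"y": -0.3,"z": 0,"twist": 0},
    {"x": -1,"y": 0,"z": 0,"twist": 0},
    {"x": -1,"y": 0,"z": 0,"twist": 0.3},
    {"x": -1,"y": 0,"z": 0,"twist": 0.5},
    {"x": -0.5,"y": 0,"z": 0,"twist": 0.5},
    {"x": 0,"y": 0,"z": 0,"twist": 0}
  ],
  "jaw": 0.6
}}

```text
time: 41.08
tool_pos: [0.4577, 0.1283, 0.2321]
tcp_rot: [-3.061, 0.618, -0.184]
ft_force: [0.2, 0.9, -0.4]
gripper_width: 0.0514
```

```bash
python3 -c "
from h import *
c=cap('wrist','w9.png')
to(.436,.133,.03,-23);
p=w2px(c,[.436,.133,.014]);print(p)
nuts(c,[p])"
```

```text
at [0.4582 0.1282 0.2323] h -22.95 zaxis [ 0.118 -0.01  -0.993] units [-2.25  0.57  9.91] twist 0.01 F [-0.   0.3  0.4] w 0.0514
[272.04486884 219.70976815]
[271.9 220.1] 882 [0.4357 0.1327 0.014 ] 36
```

Request:
{"op": "drive_tool", "data": {
  "motion": [
    {"x": -0.4,"y": 0.1,"z": 1,"twist": 0},
    {"x": -0.4,"y": 0.1,"z": 1,"twist": 0},
    {"x": -0.4,"y": 0.1,"z": 1,"twist": 0},
    {"x": -0.4,"y": 0.1,"z": 1,"twist": 0},
    {"x": -0.4,"y": 0.1,"z": 1,"twist": 0},
    {"x": 0,"y": 0,"z": 0.8,"twist": 0},
    {"x": 0,"y": 0,"z": 0,"twist": 0}
  ]
}}

```text
time: 42.0
tool_pos: [0.4366, 0.134, 0.1119]
tcp_rot: [-3.059, 0.611, -0.198]
ft_force: [0.7, -0.9, 0.5]
gripper_width: 0.0509
```

```bash
python3 -c "
from h import *
to(.4345,.1327,.032,-23)"
```

```text
at [0.4366 0.134  0.1119] h -22.72 zaxis [ 0.128 -0.009 -0.992] units [-0.56  0.26  3.95] twist 0.05 F [ 0.7 -0.9  0.5] w 0.0509
```

Request:
{"op": "drive_tool", "data": {
  "motion": [
    {"x": -0.2,"y": 0.1,"z": 0.8,"twist": 0},
    {"x": -0.2,"y": 0.1,"z": 0.8,"twist": 0},
    {"x": -0.1,"y": 0,"z": 0.8,"twist": 0},
    {"x": 0,"y": 0,"z": 0.8,"twist": 0},
    {"x": 0,"y": 0,"z": 0.4,"twist": 0},
    {"x": 0,"y": 0,"z": 0,"twist": 0}
  ]
}}

```text
time: 42.75
tool_pos: [0.4431, 0.1347, 0.0429]
tcp_rot: [-3.053, 0.608, -0.216]
ft_force: [-0.8, -0.1, 1.0]
gripper_width: 0.0513
```

```bash
python3 -c "
from h import *
to(.4345,.1327,.032,-23)"
```

```text
at [0.4431 0.1347 0.0429] h -22.69 zaxis [ 0.14  -0.006 -0.99 ] units [-0.43  0.28  0.48] twist 0.05 F [-0.8 -0.1  1. ] w 0.0513
```

Request:
{"op": "drive_tool", "data": {
  "motion": [
    {"x": -0.35,"y": 0.2,"z": 0.25,"twist": 0},
    {"x": -0.1,"y": 0.05,"z": 0.2,"twist": 0},
    {"x": 0,"y": 0,"z": 0,"twist": 0}
  ]
}}

```text
time: 43.12
tool_pos: [0.4346, 0.1337, 0.0333]
tcp_rot: [-3.052, 0.607, -0.22]
ft_force: [-0.1, -1.4, -0.2]
gripper_width: 0.0514
```

Request:
{"op": "drive_tool", "data": {
  "motion": [
    {"x": 0,"y": 0,"z": -0.02,"twist": 0},
    {"x": 0,"y": 0,"z": -0.02,"twist": 0},
    {"x": 0,"y": 0,"z": -0.02,"twist": 0},
    {"x": 0,"y": 0,"z": -0.02,"twist": 0}
  ],
  "jaw": 0
}}

```text
time: 43.62
tool_pos: [0.4346, 0.1338, 0.0354]
tcp_rot: [-3.052, 0.607, -0.221]
ft_force: [-0.2, 0.1, -0.5]
gripper_width: 0.0234
```

Request:
{"op": "drive_tool", "data": {
  "motion": [
    {"x": 0,"y": 0,"z": -0.7,"twist": 0},
    {"x": 0,"y": 0,"z": -1,"twist": 0},
    {"x": 0,"y": 0,"z": -1,"twist": 0},
    {"x": 0.2,"y": 0,"z": -1,"twist": 0},
    {"x": 0.4,"y": 0,"z": -1,"twist": 0},
    {"x": 0.7,"y": 0.2,"z": -1,"twist": 0},
    {"x": 1,"y": 0.2,"z": -1,"twist": 0},
    {"x": 1,"y": 0.2,"z": -1,"twist": 0},
    {"x": 1,"y": 0.2,"z": -1,"twist": 0},
    {"x": 1,"y": 0.2,"z": -0.6,"twist": 0},
    {"x": 1,"y": 0.2,"z": 0,"twist": 0},
    {"x": 1,"y": 0.2,"z": 0,"twist": 0},
    {"x": 1,"y": 0.2,"z": 0,"twist": 0},
    {"x": 0,"y": 0,"z": 0,"twist": 0}
  ]
}}

```text
time: 45.38
tool_pos: [0.5487, 0.0384, 0.2536]
tcp_rot: [-3.05, 0.604, -0.224]
ft_force: [0.4, 0.8, -0.8]
gripper_width: 0.0229
```

```bash
python3 -c "
from h import *
to(.648,-.010,.222,-15)"
```

```text
at [0.5487 0.0384 0.2536] h -22.6 zaxis [ 0.145 -0.004 -0.989] units [5.25 0.44 2.29] twist -1.27 F [ 0.4  0.8 -0.8] w 0.0229
```

Request:
{"op": "drive_tool", "data": {
  "motion": [
    {"x": 0.9,"y": 0.1,"z": 0.1,"twist": 0},
    {"x": 1,"y": 0.1,"z": 0.1,"twist": 0},
    {"x": 1,"y": 0.1,"z": 0.1,"twist": 0},
    {"x": 1,"y": 0.1,"z": 0.15,"twist": 0},
    {"x": 0.7,"y": 0,"z": 0.2,"twist": 0},
    {"x": 0.1,"y": 0,"z": 0.2,"twist": 0},
    {"x": 0,"y": 0,"z": 0,"twist": 0}
  ]
}}

```text
time: 46.25
tool_pos: [0.6366, -0.0062, 0.2438]
tcp_rot: [-3.052, 0.601, -0.212]
ft_force: [0.3, -0.0, -1.2]
gripper_width: 0.0231
```

```bash
python3 -c "
from h import *
to(.648,-.010,.222,-15)"
```

```text
at [ 0.6366 -0.0062  0.2438] h -22.46 zaxis [ 0.138 -0.003 -0.99 ] units [0.45 0.01 1.16] twist -1.24 F [ 0.3 -0.  -1.2] w 0.0231
```

Request:
{"op": "drive_tool", "data": {
  "motion": [
    {"x": 0.3,"y": 0,"z": 0.5,"twist": 0},
    {"x": 0.15,"y": 0,"z": 0.45,"twist": 0},
    {"x": 0.05,"y": 0,"z": 0.1,"twist": 0},
    {"x": 0,"y": 0,"z": 0,"twist": 0}
  ]
}}

```text
time: 46.75
tool_pos: [0.6481, -0.0094, 0.2223]
tcp_rot: [-3.053, 0.6, -0.209]
ft_force: [0.3, -0.2, -0.7]
gripper_width: 0.0235
```

```bash
python3 -c "
from h import *
to(.648,-.010,.222,-15)"
```

```text
at [ 0.6481 -0.0094  0.2223] h -22.4 zaxis [ 0.136 -0.003 -0.991] units [0.01 0.03 0.01] twist -1.23 F [ 0.3 -0.2 -0.7] w 0.0235
```

Request:
{"op": "drive_tool", "data": {
  "motion": [
    {"x": 0,"y": 0,"z": 0,"twist": 0},
    {"x": 0,"y": 0,"z": -0.02,"twist": 0},
    {"x": 0,"y": 0,"z": -0.02,"twist": 0},
    {"x": 0,"y": 0,"z": -0.5,"twist": 0},
    {"x": 0,"y": 0,"z": -0.6,"twist": 0},
    {"x": 0,"y": 0,"z": -0.2,"twist": -0.9},
    {"x": 0,"y": -0.5,"z": 0,"twist": -0.9},
    {"x": 0,"y": -1,"z": 0,"twist": -0.9},
    {"x": 0.2,"y": -1,"z": 0,"twist": -0.9},
    {"x": 0,"y": -0.7,"z": 0,"twist": 0},
    {"x": 0,"y": 0,"z": 0,"twist": 0}
  ],
  "jaw": 0.75
}}

```text
time: 48.12
tool_pos: [0.6596, 0.0545, 0.2619]
tcp_rot: [3.129, -0.003, 0.232]
ft_force: [-0.2, -0.3, 0.1]
gripper_width: 0.0644
```

```bash
python3 -c "
from h import *
cap('wrist','w10.png');cap('scene','s10.png')
a=cv2.imread('pics/w10.png');b=cv2.imread('pics/s10.png')[180:340,220:350]
cv2.imwrite('pics/c10.png',np.hstack([cv2.resize(a,(480,360)),cv2.resize(b,(292,360))]))
to(.652,.062,.162,0)"
```

```text
at [0.6596 0.0535 0.2617] h -0.12 zaxis [ 0.148 -0.004 -0.989] units [-1.11 -0.45  4.87] twist -0.02 F [ 0.2 -0.6  0.5] w 0.0638
```

View pics/c10.png

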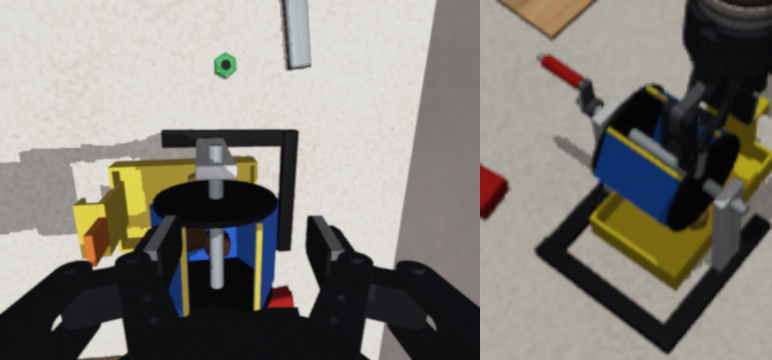

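Request:
{"op": "drive_tool", "data": {
  "motion": [
    {"x": -0.3,"y": -0.2,"z": 0.7,"twist": 0},
    {"x": -0.3,"y": -0.15,"z": 0.7,"twist": 0},
    {"x": -0.3,"y": -0.05,"z": 0.7,"twist": 0},
    {"x": -0.1,"y": 0,"z": 0.7,"twist": 0},
    {"x": 0,"y": 0,"z": 0.3,"twist": 0},
    {"x": 0,"y": 0,"z": 0,"twist": 0}
  ]
}}

```text
time: 48.98
tool_pos: [0.646, 0.0598, 0.19]
tcp_rot: [3.129, -0.009, 0.224]
ft_force: [0.8, -0.2, 0.5]
gripper_width: 0.0642
```

```bash
python3 -c "
from h import *
to(.651,.062,.162,0)"
```

```text
at [0.646  0.0598 0.19  ] h -0.3 zaxis [ 0.142 -0.005 -0.99 ] units [ 0.05 -0.12  1.42] twist -0.05 F [ 0.8 -0.2  0.5] w 0.0642
```

Request:
{"op": "drive_tool", "data": {
  "motion": [
    {"x": 0.02,"y": -0.1,"z": 0.6,"twist": 0},
    {"x": 0,"y": 0,"z": 0.6,"twist": 0},
    {"x": 0,"y": 0,"z": 0.1,"twist": 0},
    {"x": 0,"y": 0,"z": 0,"twist": 0}
  ]
}}

```text
time: 49.48
tool_pos: [0.6516, 0.0618, 0.1635]
tcp_rot: [3.128, -0.009, 0.227]
ft_force: [0.6, 0.9, 0.2]
gripper_width: 0.0641
```

Request:
{"op": "drive_tool", "data": {
  "motion": [
    {"x": 0,"y": 0,"z": 0,"twist": 0},
    {"x": 0,"y": 0,"z": 0,"twist": 0},
    {"x": 0,"y": 0,"z": 0,"twist": 0},
    {"x": 0,"y": 0,"z": 0,"twist": 0},
    {"x": 0,"y": 0,"z": 0,"twist": 0},
    {"x": 0,"y": 0,"z": 0,"twist": 0}
  ],
  "jaw": 0,
  "squeeze": 60
}}

```text
time: 50.22
tool_pos: [0.6511, 0.0618, 0.1645]
tcp_rot: [3.129, -0.009, 0.225]
ft_force: [1.2, 0.1, -0.4]
gripper_width: 0.0326
```

```bash
python3 -c "
from h import *
to(.651,.062,.162,0)"
```

```text
at [0.6511 0.0618 0.1645] h -0.31 zaxis [ 0.143 -0.005 -0.99 ] units [-0.02 -0.01  0.12] twist -0.05 F [ 1.2  0.1 -0.4] w 0.0326
```

Request:
{"op": "drive_tool", "data": {
  "motion": [
    {"x": 0.4,"y": 0,"z": 0,"twist": 0},
    {"x": 0.4,"y": 0,"z": 0,"twist": 0},
    {"x": 0.4,"y": 0,"z": 0,"twist": 0},
    {"x": 0.4,"y": 0,"z": 0,"twist": 0}
  ]
}}

```text
time: 50.72
tool_pos: [0.6529, 0.0619, 0.1636]
tcp_rot: [3.132, -0.007, 0.1]
ft_force: [-21.2, -1.3, 14.8]
gripper_width: 0.0322
```

```bash
python3 -c "
from h import *
to(.651,.062,.162,0);print(read_state()['moment'])"
```

```text
at [0.6529 0.0619 0.1636] h -0.25 zaxis [ 0.064 -0.008 -0.998] units [-0.1  -0.01  0.07] twist -0.04 F [-21.2  -1.3  14.8] w 0.0322
[-0.07850647  2.38322853 -0.04198928]
```

Works well. Three more rows, aiming slightly past zero.

Request:
{"op": "drive_tool", "data": {
  "motion": [
    {"x": 0.4,"y": 0,"z": 0,"twist": 0},
    {"x": 0.4,"y": 0,"z": 0,"twist": 0},
    {"x": 0.4,"y": 0,"z": 0,"twist": 0},
    {"x": 0,"y": 0,"z": 0,"twist": 0}
  ]
}}

```text
time: 51.22
tool_pos: [0.6537, 0.0619, 0.1626]
tcp_rot: [3.132, -0.005, 0.008]
ft_force: [4.0, 0.5, -5.7]
gripper_width: 0.032
```

```bash
python3 -c "
from h import *
to(.651,.062,.162,0);print(read_state()['moment'])"
```

```text
at [0.6537 0.0619 0.1626] h -0.2 zaxis [ 0.005 -0.01  -1.   ] units [-0.13 -0.    0.03] twist -0.03 F [ 4.   0.5 -5.7] w 0.032
[-7.65904059e-04 -1.63820075e+00 -2.42366431e-02]
```

Request:
{"op": "drive_tool", "data": {
  "motion": [
    {"x": 0.4,"y": 0,"z": 0,"twist": 0},
    {"x": 0,"y": 0,"z": 0,"twist": 0}
  ]
}}

```text
time: 51.48
tool_pos: [0.654, 0.0619, 0.1622]
tcp_rot: [3.131, -0.005, -0.023]
ft_force: [3.3, 0.2, -4.5]
gripper_width: 0.032
```

Request:
{"op": "drive_tool", "data": {
  "motion": [
    {"x": 0,"y": 0,"z": 0,"twist": 0},
    {"x": 0,"y": 0,"z": 0,"twist": 0},
    {"x": 0,"y": 0,"z": 0,"twist": 0},
    {"x": 0,"y": 0,"z": -0.5,"twist": 0},
    {"x": 0,"y": 0,"z": -0.8,"twist": 0},
    {"x": 0,"y": 0,"z": -0.8,"twist": 0},
    {"x": 0,"y": 0,"z": -0.8,"twist": 0},
    {"x": -0.3,"y": 0,"z": -0.7,"twist": 0},
    {"x": -0.6,"y": 0.4,"z": 0,"twist": 0},
    {"x": -0.7,"y": 0.7,"z": 0,"twist": 0},
    {"x": -0.7,"y": 0.7,"z": 0,"twist": 0},
    {"x": -0.7,"y": 0.7,"z": 0,"twist": 0},
    {"x": -0.7,"y": 0.6,"z": 0,"twist": 0},
    {"x": -0.7,"y": 0.2,"z": 0,"twist": 0},
    {"x": -0.4,"y": 0,"z": 0,"twist": 0},
    {"x": 0,"y": 0,"z": 0,"twist": 0}
  ],
  "jaw": 0.75
}}

```text
time: 53.48
tool_pos: [0.5493, -0.0089, 0.2397]
tcp_rot: [3.13, -0.008, -0.027]
ft_force: [-0.5, 0.2, 0.3]
gripper_width: 0.0641
```

```bash
python3 -c "
from h import *
to(.538,-.0115,.119,0)
cap('wrist','w11.png');cap('side','d11.png')
a=cv2.imread('pics/w11.png');b=cv2.imread('pics/d11.png')[150:350,180:380]
cv2.imwrite('pics/c11.png',np.hstack([cv2.resize(a,(480,360)),cv2.resize(b,(320,360))]))"
```

```text
at [ 0.5493 -0.0089  0.2397] h -0.31 zaxis [-0.017 -0.011 -1.   ] units [-0.46  0.07  6.04] twist -0.05 F [-0.5  0.2  0.3] w 0.0641
```

View pics/c11.png

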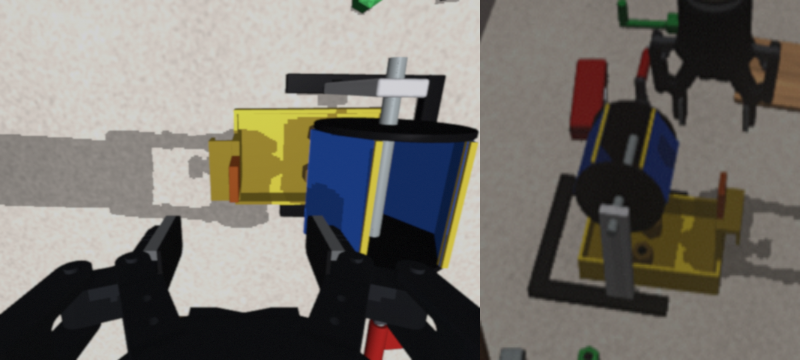

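Request:
{"op": "drive_tool", "data": {
  "motion": [
    {"x": -0.25,"y": 0.05,"z": 0.6,"twist": 0},
    {"x": -0.2,"y": 0.03,"z": 0.9,"twist": 0},
    {"x": 0,"y": 0,"z": 0.9,"twist": 0},
    {"x": 0,"y": 0,"z": 0.9,"twist": 0},
    {"x": 0,"y": 0,"z": 0.9,"twist": 0},
    {"x": 0,"y": 0,"z": 0.8,"twist": 0},
    {"x": 0,"y": 0,"z": 0.2,"twist": 0},
    {"x": 0,"y": 0,"z": 0,"twist": 0}
  ],
  "jaw": 0.4
}}

```text
time: 54.58
tool_pos: [0.5389, -0.0098, 0.1284]
tcp_rot: [3.131, -0.002, -0.029]
ft_force: [0.5, 0.8, 0.2]
gripper_width: 0.0341
```

```bash
python3 -c "
from h import *
to(.538,-.0115,.117,0)"
```

```text
at [ 0.5389 -0.0098  0.1284] h -0.09 zaxis [-0.019 -0.011 -1.   ] units [-0.03  0.08  0.57] twist -0.02 F [0.5 0.8 0.2] w 0.0341
```

Request:
{"op": "drive_tool", "data": {
  "motion": [
    {"x": -0.02,"y": 0.05,"z": 0.35,"twist": 0},
    {"x": 0,"y": 0,"z": 0.15,"twist": 0},
    {"x": 0,"y": 0,"z": 0,"twist": 0}
  ]
}}

```text
time: 54.95
tool_pos: [0.5396, -0.0111, 0.1193]
tcp_rot: [3.13, -0.002, -0.024]
ft_force: [-0.6, -0.6, 0.2]
gripper_width: 0.0339
```

Request:
{"op": "drive_tool", "data": {
  "motion": [
    {"x": 0,"y": 0,"z": 0,"twist": 0},
    {"x": 0,"y": 0,"z": 0,"twist": 0},
    {"x": 0,"y": 0,"z": 0,"twist": 0},
    {"x": 0,"y": 0,"z": 0,"twist": 0},
    {"x": 0,"y": 0,"z": -0.2,"twist": 0},
    {"x": 0,"y": 0,"z": -0.2,"twist": 0},
    {"x": 0,"y": 0,"z": -0.2,"twist": 0},
    {"x": 0,"y": 0,"z": 0,"twist": 0}
  ],
  "jaw": 0,
  "squeeze": 110
}}

```text
time: 55.95
tool_pos: [0.5373, -0.0107, 0.1308]
tcp_rot: [3.131, -0.002, -0.033]
ft_force: [-0.0, -0.8, -3.9]
gripper_width: 0.0065
```

```bash
python3 -c "
from h import *
to(.36,-.011,.13,0)"
```

```text
at [ 0.5373 -0.0107  0.1308] h -0.07 zaxis [-0.021 -0.011 -1.   ] units [-8.86  0.02  0.23] twist -0.01 F [-0.  -0.8 -3.9] w 0.0065
```

Request:
{"op": "drive_tool", "data": {
  "motion": [
    {"x": -0.4,"y": 0,"z": 0,"twist": 0},
    {"x": -0.7,"y": 0,"z": 0,"twist": 0},
    {"x": -0.8,"y": 0,"z": 0,"twist": 0},
    {"x": -0.8,"y": 0,"z": 0,"twist": 0},
    {"x": -0.8,"y": 0,"z": 0,"twist": 0},
    {"x": -0.8,"y": 0,"z": 0,"twist": 0},
    {"x": -0.8,"y": 0,"z": 0,"twist": 0},
    {"x": -0.8,"y": 0,"z": 0,"twist": 0},
    {"x": -0.8,"y": 0,"z": 0,"twist": 0},
    {"x": -0.8,"y": 0,"z": 0,"twist": 0},
    {"x": -0.4,"y": 0,"z": 0,"twist": 0},
    {"x": 0,"y": 0,"z": 0,"twist": 0}
  ]
}}

```text
time: 57.45
tool_pos: [0.3622, -0.0098, 0.1332]
tcp_rot: [3.131, -0.002, -0.046]
ft_force: [1.0, -0.6, -4.5]
gripper_width: 0.0069
```

```bash
python3 -c "
from h import *
to(.40,.305,.17,4.5)"
```

```text
at [ 0.3622 -0.0098  0.1332] h -0.08 zaxis [-0.03 -0.01 -1.  ] units [  1.81 -15.72  -2.06] twist -0.76 F [ 1.  -0.6 -4.5] w 0.0069
```

Request:
{"op": "drive_tool", "data": {
  "motion": [
    {"x": 0,"y": 0,"z": -0.6,"twist": 0},
    {"x": 0,"y": -0.3,"z": -0.8,"twist": 0},
    {"x": 0,"y": -0.6,"z": -0.5,"twist": 0},
    {"x": 0,"y": -0.9,"z": 0,"twist": 0},
    {"x": 0,"y": -0.9,"z": 0,"twist": 0},
    {"x": 0.1,"y": -0.9,"z": 0,"twist": -0.1},
    {"x": 0.1,"y": -0.9,"z": 0,"twist": -0.1},
    {"x": 0.1,"y": -0.9,"z": 0,"twist": -0.1},
    {"x": 0.1,"y": -0.9,"z": 0,"twist": -0.1},
    {"x": 0.1,"y": -0.9,"z": 0,"twist": -0.1},
    {"x": 0.1,"y": -0.9,"z": 0,"twist": -0.1},
    {"x": 0.1,"y": -0.9,"z": 0,"twist": -0.1},
    {"x": 0.1,"y": -0.9,"z": 0,"twist": 0},
    {"x": 0.1,"y": -0.9,"z": 0,"twist": 0},
    {"x": 0.1,"y": -0.9,"z": 0,"twist": 0},
    {"x": 0.1,"y": -0.6,"z": 0,"twist": 0},
    {"x": 0.1,"y": -0.3,"z": 0,"twist": 0},
    {"x": 0,"y": 0,"z": 0,"twist": 0}
  ]
}}

```text
time: 59.7
tool_pos: [0.3871, 0.2624, 0.1807]
tcp_rot: [3.137, 0.121, -0.021]
ft_force: [-0.0, 0.0, -3.5]
gripper_width: 0.0064
```

```bash
python3 -c "
from h import *
to(.427,.305,.125,4.5)
cap('scene','s12.png');cap('side','d12.png')
a=cv2.imread('pics/s12.png')[180:400,220:520];b=cv2.imread('pics/d12.png')[180:480,200:440]
cv2.imwrite('pics/c12.png',np.hstack([cv2.resize(a,(491,360)),cv2.resize(b,(288,360))]))"
```

```text
at [0.3871 0.2624 0.1807] h 4.44 zaxis [-0.013 -0.003 -1.   ] units [ 2.19 -1.97  2.75] twist -0.01 F [-0.   0.  -3.5] w 0.0064
```

View pics/c12.png

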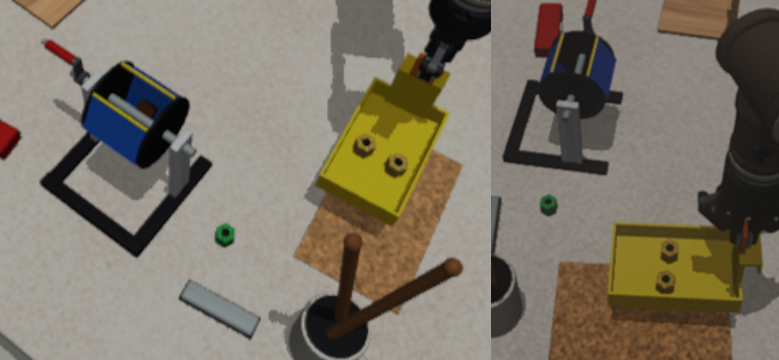

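```bash
python3 -c "
from h import *
c=load('s0.png');im=c['color'].astype(int)
m=((im[...,0]-im[...,2]>45)&(im[...,0]>100)).astype(np.uint8);m[:230]=0;m[400:]=0;m[:,:400]=0
m=cv2.morphologyEx(m,cv2.MORPH_CLOSE,np.ones((5,5)))
cn=max(cv2.findContours(m,0,1)[0],key=cv2.contourArea)[:,0]
W=np.array([px2w(c,*q,.003)[:2] for q in cn]).astype(np.float32)
print(len(cn),cv2.minAreaRect(W*1000))
to(.427,.305,.125,4.5)"
```

```text
342 ((510.2878723144531, 305.4436340332031), (248.62281799316406, 148.94712829589844), 5.360443115234375)
at [0.3868 0.2618 0.1805] h 4.39 zaxis [-0.014 -0.003 -1.   ] units [ 2.21 -2.01  2.74] twist -0.02 F [-1.6  0.  -3.8] w 0.0062
```

Request:
{"op": "drive_tool", "data": {
  "motion": [
    {"x": 0.4,"y": -0.3,"z": 0.1,"twist": 0},
    {"x": 0.5,"y": -0.4,"z": 0.3,"twist": -0.1},
    {"x": 0.5,"y": -0.4,"z": 0.5,"twist": -0.05},
    {"x": 0.4,"y": -0.2,"z": 0.5,"twist": 0},
    {"x": 0.1,"y": 0,"z": 0.5,"twist": 0},
    {"x": 0,"y": 0,"z": 0.1,"twist": 0},
    {"x": 0,"y": 0,"z": 0,"twist": 0}
  ]
}}

```text
time: 60.68
tool_pos: [0.425, 0.2912, 0.1363]
tcp_rot: [3.134, 0.143, -0.023]
ft_force: [0.2, -0.5, -2.4]
gripper_width: 0.0062
```

```bash
python3 -c "
from h import *
to(.4275,.298,.122,5.3)"
```

```text
at [0.425  0.2912 0.1363] h 5.22 zaxis [-0.015 -0.004 -1.   ] units [ 0.17 -0.33  0.71] twist -0.01 F [ 0.2 -0.5 -2.4] w 0.0062
```

Request:
{"op": "drive_tool", "data": {
  "motion": [
    {"x": 0.15,"y": -0.3,"z": 0.15,"twist": 0},
    {"x": 0,"y": 0,"z": 0.2,"twist": 0},
    {"x": 0,"y": 0,"z": 0.2,"twist": 0},
    {"x": 0,"y": 0,"z": 0.1,"twist": 0}
  ]
}}

```text
time: 61.18
tool_pos: [0.4274, 0.2983, 0.1241]
tcp_rot: [3.136, 0.143, -0.021]
ft_force: [-4.5, 1.0, 2.9]
gripper_width: 0.0065
```

Request:
{"op": "drive_tool", "data": {
  "motion": [
    {"x": 0,"y": 0,"z": 0.1,"twist": 0}
  ]
}}

```text
time: 61.3
tool_pos: [0.427, 0.2989, 0.1232]
tcp_rot: [3.136, 0.143, -0.022]
ft_force: [-7.6, 0.6, 9.3]
gripper_width: 0.0061
```

Request:
{"op": "drive_tool", "data": {
  "motion": [
    {"x": 0,"y": 0,"z": 0,"twist": 0},
    {"x": 0,"y": 0,"z": 0,"twist": 0},
    {"x": 0,"y": 0,"z": 0,"twist": 0},
    {"x": 0,"y": 0,"z": -0.3,"twist": 0},
    {"x": 0,"y": 0,"z": -0.6,"twist": 0},
    {"x": 0,"y": 0,"z": -0.9,"twist": 0},
    {"x": 0,"y": 0,"z": -0.9,"twist": 0},
    {"x": 0,"y": 0,"z": -0.9,"twist": 0},
    {"x": 0,"y": 0,"z": -0.9,"twist": 0},
    {"x": 0,"y": 0,"z": -0.9,"twist": 0},
    {"x": 0,"y": 0,"z": -0.9,"twist": 0},
    {"x": -0.5,"y": 0,"z": -0.5,"twist": 0},
    {"x": -0.5,"y": 0,"z": 0,"twist": 0},
    {"x": -0.5,"y": 0,"z": 0,"twist": 0},
    {"x": 0,"y": 0,"z": 0,"twist": 0}
  ],
  "jaw": 0.4
}}

```text
time: 63.18
tool_pos: [0.399, 0.2968, 0.2716]
tcp_rot: [-3.135, -0.143, 0.004]
ft_force: [-0.2, -0.2, 0.0]
gripper_width: 0.0346
```

```bash
python3 -c "
from h import *
to(.427,.305,.125,4.5)
cap('scene','s13.png');cap('side','d13.png')
a=cv2.imread('pics/s13.png');b=cv2.imread('pics/d13.png')
p=cv2.resize(a[195:295,250:350],(400,400));q=cv2.resize(a[220:400,350:530],(400,400))
r=cv2.resize(b[180:300,210:350],(400,200));t=cv2.resize(b[330:480,220:440],(400,200))
cv2.imwrite('pics/c13.png',np.vstack([np.hstack([p,q]),np.hstack([r,t])]))
im=load('d13.png')['color'].astype(int);c=load('d13.png')
c=load('s13.png');im=c['color'].astype(int)
m=((im[...,0]-im[...,2]>45)&(im[...,0]>100)&0).astype(np.uint8)"
```

```text
at [0.399  0.2968 0.2716] h 5.23 zaxis [-0.003  0.003 -1.   ] units [ 1.45 -0.26  7.33] twist 0.12 F [-0.2 -0.2  0. ] w 0.0346
```

View pics/c13.png

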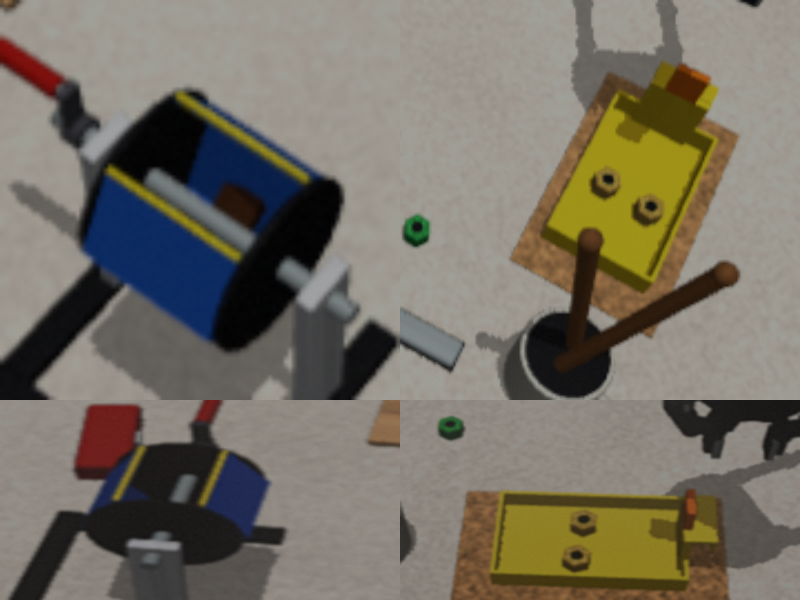

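```bash
python3 -c "
from h import *
for f in ['s0.png','s13.png','d13.png']:
    c=load(f);im=c['color'].astype(int)
    m=((im[...,0]>im[...,2]+10)&(im.sum(2)<220)&(im[...,1]<im[...,0])&(im[...,1]>im[...,0]*.45)).astype(np.uint8)
    n,l,st,ce=cv2.connectedComponentsWithStats(cv2.morphologyEx(m,cv2.MORPH_CLOSE,np.ones((3,3))))
    print(f,[(ce[i].round().tolist(),int(st[i,4]),px2w(c,*ce[i],.011)[:2].round(2).tolist()) for i in range(1,n) if 12<st[i,4]<400])
"
```

```text
s0.png [([528.0, 3.0], 34, [-0.71, -0.03]), ([301.0, 48.0], 363, [-0.01, -0.54]), ([475.0, 62.0], 35, [-0.3, -0.04]), ([110.0, 66.0], 15, [0.43, -0.98]), ([126.0, 68.0], 16, [0.4, -0.93]), ([291.0, 247.0], 47, [0.61, -0.09]), ([404.0, 244.0], 96, [0.44, 0.13]), ([390.0, 264.0], 100, [0.51, 0.13]), ([393.0, 289.0], 103, [0.56, 0.17])]
s13.png [([301.0, 48.0], 358, [-0.02, -0.54]), ([478.0, 62.0], 18, [-0.3, -0.03]), ([126.0, 68.0], 16, [0.4, -0.93]), ([588.0, 109.0], 344, [-0.3, 0.33]), ([563.0, 153.0], 117, [-0.08, 0.34]), ([268.0, 153.0], 34, [0.41, -0.33]), ([296.0, 220.0], 14, [0.54, -0.12]), ([280.0, 238.0], 14, [0.6, -0.12]), ([309.0, 246.0], 74, [0.58, -0.05]), ([441.0, 304.0], 84, [0.52, 0.28]), ([460.0, 315.0], 103, [0.52, 0.33])]
d13.png [([505.0, 77.0], 19, [0.12, -0.86]), ([474.0, 79.0], 61, [0.21, -0.83]), ([628.0, 168.0], 192, [-0.15, -0.49]), ([564.0, 158.0], 88, [0.0, -0.51]), ([378.0, 205.0], 210, [0.45, -0.27]), ([635.0, 184.0], 106, [-0.15, -0.43]), ([248.0, 183.0], 16, [0.77, -0.31]), ([258.0, 194.0], 15, [0.74, -0.27]), ([256.0, 220.0], 81, [0.73, -0.19]), ([283.0, 228.0], 102, [0.66, -0.17]), ([499.0, 216.0], 19, [0.18, -0.28]), ([242.0, 224.0], 78, [0.75, -0.17]), ([400.0, 289.0], 14, [0.39, -0.03]), ([408.0, 297.0], 14, [0.38, -0.01]), ([558.0, 309.0], 214, [0.08, -0.03]), ([603.0, 360.0], 377, [0.01, 0.08]), ([320.0, 425.0], 139, [0.52, 0.28]), ([258.0, 446.0], 50, [0.62, 0.34]), ([317.0, 451.0], 154, [0.52, 0.33]), ([393.0, 462.0], 17, [0.39, 0.33]), ([385.0, 463.0], 16, [0.41, 0.34]), ([260.0, 472.0], 20, [0.61, 0.38]), ([250.0, 476.0], 15, [0.62, 0.39]), ([390.0, 477.0], 30, [0.39, 0.36])]
```

Request:
{"op": "drive_tool", "data": {
  "motion": [
    {"x": 0,"y": 0.6,"z": -0.2,"twist": 0},
    {"x": 0,"y": 1,"z": -0.2,"twist": 0},
    {"x": 0,"y": 1,"z": -0.1,"twist": 0},
    {"x": 0,"y": 1,"z": 0,"twist": 0},
    {"x": 0,"y": 1,"z": 0,"twist": 0},
    {"x": 0.3,"y": 1,"z": 0,"twist": 0},
    {"x": 0.8,"y": 1,"z": 0,"twist": 0},
    {"x": 1,"y": 1,"z": 0,"twist": 0},
    {"x": 1,"y": 1,"z": 0,"twist": 0},
    {"x": 1,"y": 1,"z": 0,"twist": 0},
    {"x": 1,"y": 1,"z": 0,"twist": 0},
    {"x": 1,"y": 1,"z": 0,"twist": 0},
    {"x": 1,"y": 1,"z": 0,"twist": 0},
    {"x": 1,"y": 1,"z": 0,"twist": 0},
    {"x": 1,"y": 1,"z": 0,"twist": 0},
    {"x": 1,"y": 1,"z": 0,"twist": 0},
    {"x": 1,"y": 1,"z": 0,"twist": 0},
    {"x": 0.3,"y": 0.5,"z": 0,"twist": 0},
    {"x": 0,"y": 0,"z": 0,"twist": 0}
  ]
}}

```text
time: 65.65
tool_pos: [0.6656, -0.0503, 0.28]
tcp_rot: [3.136, 0.129, -0.012]
ft_force: [-0.1, 0.8, -0.3]
gripper_width: 0.0347
```

```bash
python3 - <<'E'
from h import *
to(.65,-.08,.29,0)
c=cap('wrist','w14.png')
pts=np.array([w2px(c,[.6525+a,-.01+b,.189]) for a,b in [(-.026,-.042),(.026,-.042),(.026,.042),(-.026,.042)]]);print(pts.round().tolist())
x0,y0=np.maximum(pts.min(0).astype(int)-8,0);x1,y1=pts.max(0).astype(int)+8
a=c['color'][y0:y1,x0:x1].astype(int)
def cl(p):
    r,g,b=p
    if b>r+25: return 'b'
    if r>150 and g>130 and b<110: return 'Y'
    if r-b>60: return 'G'
    if r-b>15: return 'd'
    if r+g+b<90: return '.'
    return '+'
for row in a[::5,::3]: print(''.join(cl(p) for p in row))
E
```

```text
at [ 0.6656 -0.0503  0.28  ] h 4.72 zaxis [-0.008 -0.004 -1.   ] units [-0.91  1.42 -0.49] twist 0.79 F [-0.1  0.8 -0.3] w 0.0347
[[256.0, 248.0], [348.0, 255.0], [364.0, 99.0], [262.0, 90.0]]
.......+++++++++++++++++++++++++++++++++++
....++...........+++++++++++++++++++++++++
bbbbYYY+............+++++++++++........+++
bbbbYYYbb.................................
bbbbYYYbbbbbbbbbbbbbb++++++.............YY
bbbbYYYbbbbbbbbbbbbbb+++++bbbbbbbbbbbbbbYY
bbbbYYYbbbbbbbbbbbbbb+++++bbbbbbbbbbbbbbYY
bbb+YYYbbbbbbbbbbbbbb+++++bbbbbbbbbbbbb+YY
bbb+YYdbbbbbbbbbbbdd++++++bbbbbbbbbbbbb+YY
bbb+YY+bbbbbbbbbbbdd++++++dbbbbbbbbbbbbYYY
bbbdYY+bbbbbbbbbbddd++++++ddbbbbbbbbbbbYYY
bbbYYYbbbbbbbbbbbddd++++++ddbbbbbbbbbbbYYY
bbbYYYbbbbbbbbbbbdd+++++++dbbbbbbbbbbb+YYd
bbbYYYb+ddddddddd++++++++ddbbbbbbbbbbbdYYb
bbbYYYbdddddddddd+bb+++++bbbbbbbbbbbbbYYYb
bbbYYYb.ddddddddddb++++++bbbbbbbbbbbbbYYYb
bbbYYYb+ddddddddddb++++++bbbbbbbbbbbbbYYdb
bbbYYYbbdddddddddd+++++++bbbbbbbbbbbb+YY+b
bbbYYdbbdddddddddd+++++++dbbbbbbbbbbbdYYbb
bbbYY+bbdddddddddd++++++dddbbbbbbbbbbYYYbb
bb+YY+bbbbbbbbbbbb+++++++ddd+bbbbbbbbYYYbb
bbdYY+bbbbbbbbbbb+++++++++ddbbbbbbbbbYYdbb
bbdYY+bbbbbbbbbbb++++++++dd+bbbbbbbb+YY+bb
bbdYYbbbbbbbbbbbbb++++++dddbbbbbbbbbdYYbbb
bbdYYbbbbbbbbbbbbb++++++bbbbbbbbbbbbGYYbbb
bbGYYbbbbbbbbbbbbb+++++bbbbbbbbbbbbbYYdbbb
bbGYGbbbb..bbbbbbb+++++bbbbbbbbbbbbbYYdbbb
bbYYG............+++++++.....bbbbbb+YYbbbb
bbYYG............++++++...........bdYYbbbb
bbYYd............++++++...........+GYGbbbb
bbYYd.............................+YYdbbbb
bbYYd.............................+YY+bbbb
b+YYd.............................dYYbbbbb
.ddGd.............................dYYbbbb.
+++++............................+GYGb....
++++++++++++.........................+++++
++++++++++++++++++++++++++++++++++++++++++
```

```bash
python3 -c "
from h import *
env.hand_in();print(read_state()['time'])"
```

```text
the job is handed in; nothing more can be done
the job is handed in; nothing more can be done
```

The job is done and handed in, at about 66 s on the robot's clock out of 208 s. The hand-in gives no verdict, so the results below are from my own checks.

**What I did:**
- I lifted the tray off its stand, stood it under the drum and cranked the drum to about 195°. The bright nuts, two in this run, dropped into the tray.
- I cranked the drum back to within a few degrees of port-up and dropped the three dull nuts in.
- I set the tray down on the cork mat.

**Last checks:**
- **Tray:** it stands flat on the mat and in line with it by eye. I released it within about 1° of the mat's heading and a few millimetres of its centre. Both bright nuts are in it.
- **Drum:** the port is up. Colour classes from the wrist camera above the port show three dull patches in the drum and nothing gold-coloured. Two of the patches are partly hidden under the shaft. I found no dull nuts left on the ledge.
- **Bystanders:** the mug and harmonica looked unmoved in the last pictures and the case where they showed it. I did not measure any of the bystanders, and the winder was last seen in place in an earlier picture.

**What went wrong on the way:** the tool slowly tilted during the moves, up to about 8°. I straightened it by gripping a drum post and pulling before I lifted the loaded tray. I had used all my picture views by the end, so the final drum and ledge checks were done by image code only.

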